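# Clip up pipette-tip racks on a bracket, load them and set the timer

## Task

Get the orange tip racks on the bench ready for decontamination: each has three white clips sticking out, one on each end and one on a long side, so press one of these faces against the bent steel bracket until its clip is fully home, turn the rack to bring the next face to the bracket until all three are home, and then stand the rack upright in a bay of its own in the blue tray. Once every rack is in the tray with all its clips home, slide the black timer grip along its track until its middle lines up with the yellow pointer. Push the clips in nowhere but at the bracket, and leave the amber bottle and the white jar where they are.

Things in the scene. Friction and masses are not known exactly. Their poses are not given: they have to be found in the camera images.
- rack1: Orange pipette-tip rack, white lid, blue handle; one of up to three, may be absent. Box 100 long (x) x 66 wide (y) x 55 mm high, 0.25 to 0.45 kg; origin at the centre of its underside, z up. The handle is a solid upright fin centred on the lid: 60 along x, 20 thick along y, 55 to 95 mm above the underside; grip it from above across its thickness. White push-in clips: see its joints.
- rack1_end (a joint): Clip on the +x end face of rack1, 34 wide, 24 high, centred on the face 28 mm above the underside. 0 m: stands out 14 mm (starts below 0.002); 0.012 m: hard stop, fully home, stands out 2 mm. Slides straight in with about 4 N of friction and stays where it is left; 0.0095 or more counts as home.
- rack1_side (a joint): The same kind of clip in the middle of the +y long side of rack1: 0 m stands out 14 mm, 0.012 m fully home.
- rack1_tail (a joint): The same kind of clip in the middle of the -x end face of rack1: 0 m stands out 14 mm, 0.012 m fully home.
- rack2: Orange pipette-tip rack, white lid, green handle; one of up to three, may be absent. Box 100 long (x) x 66 wide (y) x 55 mm high, 0.25 to 0.45 kg; origin at the centre of its underside, z up. The handle is a solid upright fin centred on the lid: 60 along x, 20 thick along y, 55 to 95 mm above the underside; grip it from above across its thickness. White push-in clips: see its joints.
- rack2_end (a joint): Clip on the +x end face of rack2, 34 wide, 24 high, centred on the face 28 mm above the underside. 0 m: stands out 14 mm (starts below 0.002); 0.012 m: hard stop, fully home, stands out 2 mm. Slides straight in with about 4 N of friction and stays where it is left; 0.0095 or more counts as home.
- rack2_side (a joint): The same kind of clip in the middle of the +y long side of rack2: 0 m stands out 14 mm, 0.012 m fully home.
- rack2_tail (a joint): The same kind of clip in the middle of the -x end face of rack2: 0 m stands out 14 mm, 0.012 m fully home.
- rack3: Orange pipette-tip rack, white lid, black handle; one of up to three, may be absent. Box 100 long (x) x 66 wide (y) x 55 mm high, 0.25 to 0.45 kg; origin at the centre of its underside, z up. The handle is a solid upright fin centred on the lid: 60 along x, 20 thick along y, 55 to 95 mm above the underside; grip it from above across its thickness. White push-in clips: see its joints.
- rack3_end (a joint): Clip on the +x end face of rack3, 34 wide, 24 high, centred on the face 28 mm above the underside. 0 m: stands out 14 mm (starts below 0.002); 0.012 m: hard stop, fully home, stands out 2 mm. Slides straight in with about 4 N of friction and stays where it is left; 0.0095 or more counts as home.
- rack3_side (a joint): The same kind of clip in the middle of the +y long side of rack3: 0 m stands out 14 mm, 0.012 m fully home.
- rack3_tail (a joint): The same kind of clip in the middle of the -x end face of rack3: 0 m stands out 14 mm, 0.012 m fully home.
- bracket: Fixed bent steel bracket bolted to the bench: an upright plate 150 wide (y), 52 mm high, 6 thick, with a foot and ribs behind it (+x). Origin at the middle of the foot of its flat working face, which lies at x = 0 and looks to its -x (roughly to the robot). Clips are pushed home by pressing them against this face along its +x.
- press (a point): The middle of the bracket's working face, 28 mm above the bench, level with the clips of a rack standing on the bench.
- tray: Fixed blue tray 135 (x) x 280 (y) x 22 mm high, walls and floor 5 mm, two dividers across y as high as the walls making three equal bays, each 87 (y) x 125 mm (x) inside. Origin at the centre of its underside, z up. A rack fits a bay with its length along the tray's x, either way round.
- bay1 (a point): Centre of the floor of the tray's -y bay.
- bay2 (a point): Centre of the floor of the middle bay.
- bay3 (a point): Centre of the floor of the tray's +y bay.
- timer_base: Fixed aluminium track of the decontamination timer, 40 (x) x 170 (y) x 14 mm high; origin at the centre of its underside; its y is the sliding direction.
- timer (a joint): Position of the timer's black grip along its track: 0 at the -y end, 0.12 m at the +y end; 1.5 N friction, stays where it is left. At 0.06 the grip is at the middle of the track.
- timer_top (a point): Centre of the top of the timer's grip, 54 mm above the bench. The grip is a black block 28 (x) x 20 (y) x 40 mm high standing on the track.
- pointer: Fixed yellow pointer, 12 mm wide and 12 mm high, lying beside the track on its +x side with its tip towards the track. Origin at the bench on the pointer's centre line at its tip; its axes are parallel to the track's.
- reagent: Bystander: amber bottle with white cap, 52 across, 130 mm high; origin at the centre of its underside.
- jar: Bystander: white jar with red cap, 60 across, 70 mm high; origin at the centre of its underside.
Mind the look-alikes: they are no part of the job. Leave any pink or purple look-alike of the timer_base alone.

How it is judged:
By the outcome, as a careful person would: the job done as asked, in the order asked, and still so for the second after the job is handed in, with the robot touching nothing.
Of rack1, rack2, rack3 only 2 to 3 are there at a start; the rules pass over those that are not, and their reading is None.
At some moment in a run one of rack1, rack2, rack3 may be knocked a few centimetres aside while the robot is not near it.
Once in a run the grip may slacken for a moment while it holds something.
It also fails if it takes over 210 s, if anything falls off the work surface, if the arm or the gripper's body presses on something with over 40 N, if the wrist force passes 120 N, or if a joint passes its speed limit or range.

## Robot

A 6-joint arm with a two-finger parallel gripper is mounted at the origin on the work surface. World frame = base frame: x ahead of the robot, y to its left, z up, the work surface at z = 0. Lengths are in m, angles in rad, forces in N, time in s.
With the tool pointing down it reaches from about 0.35 to 0.975 m from the base axis. Payload 4.9 kg.
Tool frame: the origin (TCP) lies midway between the tips of the shut fingers; the grasp point (between the pads) lies 19 mm behind it; x points along the fingers, z is the direction in which the jaws open and shut, and the axes are right-handed (so a half turn about x gives the same grasp; the last joint's range is limited). The gripper opens to 85 mm and grips with 20 to 120 N. Pads are 22 mm wide; open, the fingers measure 114 mm over their backs; the gripper's body (76 mm by 85 mm) begins 54 mm behind the grasp point. The pads swing forward as they close: fully open they stand 13 mm farther back than shut.
Start: joints at [-1.401, 0.053, 1.613, -0, 1.476, -0.119], TCP at [0.178, -0.599, 0.231] pointing down, gripper open.
Joint ranges: [-3.01, 3.01], [-1.01, 2.22], [0.06, 2.58], [-1.02, 4.17], [0.09, 2.62], [-3.14, 3.14]. Speed limits (rad/s): [2.57, 2.57, 3.14, 3.14, 3.14, 3.14].

## Interface

Orientations are given as a unit quaternion [w, x, y, z].
In Python, from plant import state, cams, workorder, nets gives the robot as it stands.
- The arm moves only by the tool play_rows, never from a script. Its argument "motion" is a list of rows, each a list of 3 entries, a list of its own where there are three numbers: the closure, from -1 (fully open) to 1 (shut), then the shift along the world's x, y, z in m, then the turn about the world's z in rad. A call has 1 to 5 rows; each row is the pose to reach, as a shift and turn from the pose commanded when the call began; what a row does not reach only later rows make up. A row lasts 1/10 s, in which the tool goes at most 50 mm and 8.59 degrees, less where a joint would pass 70% of its speed; a pose out of reach is approached as far as the arm can. A call with a gripper value outside its range is refused whole. The fingers move at their own pace and stop on an object; the grip force is fixed at half the most. Time passes only in rows, so rows that repeat a pose let the fingers close. It gives the time, the measured TCP pose, the force and the opening at its end, in the units of the state.
- state(): the state, without advancing time (a new reading comes with each control period).
- cams.grab_frame(name): name is "side" or "top" or "wrist"; returns (picture, depth): 400x640x3 uint8, red, green, blue; 400x640 float32, m along the optical axis (not along the pixel's ray), 0 where there is no reading.
- cams.camera_info(name): a dict with "K" (3x3 intrinsics, pixels), "rvec" (rotation vector, rad) and "tvec" (3), from world to camera coordinates, as OpenCV has them. Camera axes: x right, y down, z forward; pixel columns grow to the right and rows downward; lengths in m; the calibration is good to about 2 mm. A picture is of the moment at which its call begins: read the wrist's pose just before it. camera_info takes no time and is no camera call; for the wrist camera it gives the pose at the moment of the call.
- workorder.job_done(): hands the job in, once; it reports no verdict.
Trained networks look in the newest picture that a camera, given by its name, has taken for a name from the list of things; names that differ only in an ending like _2 or _b are one class to them, and where a whole thing is asked for, a point or a joint stands for the part that bears it (a point fixed in the world has none). Each returns a list of dicts, best first, with "score" (0 to 1); they miss things now and then, are a little off and sometimes report something else, mostly with a low value. They report only what shows in the picture. A call takes as long as a camera call. They do not tell look-alikes from the thing itself.
- nets.recognise(camera, target): "at" ([x, y, z] in m, in world coordinates, good to about 4 mm: the middle of the surface that is visible of it).
- nets.landmark_of(camera, target): "at" ([x, y, z] in m, in world coordinates, good to about 4 mm: a listed point, or the origin of a listed thing).
The state is a dict: "time": time; "joint_pos": joint angles; "joint_vel": joint speeds; "joint_efforts": joint torques, N m; "tool_pos": TCP position; "tool_rot": TCP orientation; "contact_force": force on the tool from outside, world axes, zero at the start; "ft_torque": the same for the moment, N m; "gripper_width": opening from 0.0 (shut) to 1.0 (fully open).
Only numpy, scipy, OpenCV 4.12 (cv2) and the standard library are available. Lean on these libraries where they do the work, as an engineer would, in place of code of your own. Each camera call takes 0.05 s, during which the arm holds its last target.

## Working session

There is one attempt and no reset: what is moved stays moved. The work goes in short steps, Python scripts to look and compute and a tool call to move; the robot and the scene stay as the last step left them, time stands still between calls to the robot, and variables do not carry over. Pictures are saved under pics/ and viewed, and the job is handed in when it is done.

Besides the shell and the picture viewer there is one more tool, called after "Emit:" by a JSON object that holds its "method" and its "body", one argument or row to a line. play_rows: Moves the arm, as the interface text tells. Its arguments: {"type":"object","properties":{"motion":{"type":"array","items":{"type":"array"}}},"required":["motion"]}

```bash
ls -la; mkdir -p pics
cat > h.py <<'E'
import numpy as np, cv2
from plant import state, cams, workorder, nets
def cam(n):
    i=cams.camera_info(n); R=cv2.Rodrigues(np.array(i['rvec'],float))[0]; return np.array(i['K'],float),R,np.array(i['tvec'],float).ravel()
def px2w(n,u,v,d,c=None):
    K,R,t=c or cam(n); p=np.linalg.inv(K)@np.array([u,v,1.0])*d; return R.T@(p-t)
def w2px(n,P,c=None):
    K,R,t=c or cam(n); q=K@(R@np.array(P,float)+t); return q[:2]/q[2]
def cloud(n,D,c=None):
    K,R,t=c or cam(n); v,u=np.mgrid[0:D.shape[0],0:D.shape[1]]
    p=np.stack([(u-K[0,2])/K[0,0]*D,(v-K[1,2])/K[1,1]*D,D],-1); W=(p-t)@R; W[D<=0]=np.nan; return W
def save(n,im,s=1.0):
    cv2.imwrite('pics/'+n,cv2.resize(im[...,::-1],None,fx=s,fy=s,interpolation=cv2.INTER_CUBIC))
E
python3 - <<'E'
from h import *
for n in ['top','side','wrist']:
    im,d=cams.grab_frame(n); save(n+'0.png',im,1.25); np.savez('/tmp/'+n+'0.npz',im=im,d=d)
    K,R,t=cam(n); print(n,K[0,0],-R.T@t,R[2])
print(state())
E
```

```text
total 12
drwxr-xr-x  3 agent agent 4096 Dec  7 06:05 .
drwxr-xr-x 23 root  root  4096 Dec  7 06:05 ..
drwxr-xr-x  2 agent agent 4096 Dec  7 06:05 pics
top 406.5344549827093 [ 0.40429972 -0.00454372  1.15331171] [ 0.06844934 -0.01001372 -0.99760434]
side 438.03616952844857 [-0.19579165  0.63030624  1.11524062] [ 0.48406013 -0.45933276 -0.74478132]
wrist 326.31488495027173 [ 0.24010705 -0.57994137  0.37410589] [-0.24957697 -0.07178164 -0.9656908 ]
{'time': 0.15, 'joint_pos': array([-1.40099796e+00,  5.32204852e-02,  1.61393716e+00,  9.12002817e-06,
        1.47600227e+00, -1.18987920e-01]), 'joint_vel': array([-0.00099404, -0.00106583, -0.00339323,  0.001406  , -0.0019588 ,
       -0.00075337]), 'joint_efforts': array([ 2.26563102e-04, -3.94243455e+01, -3.70720732e+01, -9.71047575e-05,
        4.68233673e-03,  8.34067748e-06]), 'tool_pos': array([ 0.17792343, -0.59865065,  0.23036072]), 'tool_rot': array([ 0.56634287,  0.42323493,  0.56714174, -0.4224668 ]), 'contact_force': array([ 0.61352326, -0.84624441, -0.06560457]), 'ft_torque': array([ 0.01761901, -0.00432297, -0.00884593]), 'gripper_width': 1.0011283416206487}
```

View pics/top0.png

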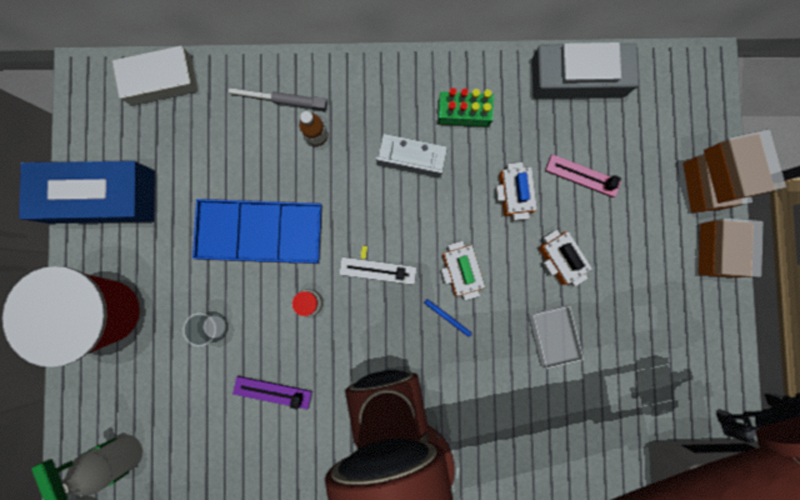

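View pics/side0.png

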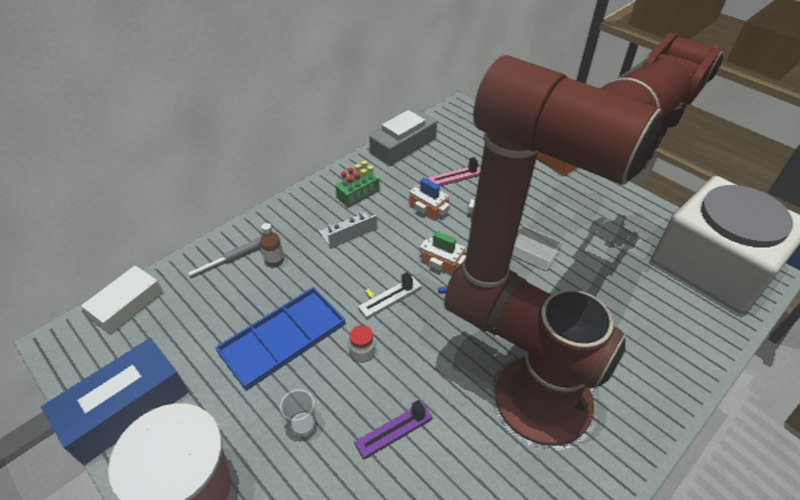

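Run:
```python
from h import *
for n in ['top','side']:
    print(n,state()['time'])
    for t in ['rack1','rack2','rack3','bracket','tray','bay1','bay3','timer_base','timer_top','pointer','reagent','jar','press']:
        for r in nets.landmark_of(n,t)[:3]:
            print(t,round(r['score'],2),np.round(r['at'],3),np.round(w2px(n,r['at'])))
print(state()['time'])
```

```text
top 0.15
rack1 0.89 [ 0.609 -0.262 -0.002] [412. 155.]
rack1 0.86 [ 0.457 -0.363  0.001] [449. 207.]
rack1 0.57 [ 0.436 -0.131 -0.004] [368. 217.]
rack2 0.89 [ 0.609 -0.262 -0.002] [412. 155.]
rack2 0.86 [ 0.457 -0.363  0.001] [449. 207.]
rack2 0.57 [ 0.436 -0.131 -0.004] [368. 217.]
rack3 0.89 [ 0.609 -0.262 -0.002] [412. 155.]
rack3 0.86 [ 0.457 -0.363  0.001] [449. 207.]
rack3 0.57 [ 0.436 -0.131 -0.004] [368. 217.]
bracket 0.61 [ 0.668 -0.017  0.001] [326. 137.]
tray 0.87 [0.536 0.327 0.   ] [206. 185.]
tray 0.28 [ 0.75   0.193 -0.002] [253. 110.]
bay1 0.79 [0.528 0.232 0.005] [239. 187.]
bay1 0.62 [0.536 0.414 0.004] [175. 185.]
bay3 0.79 [0.528 0.232 0.005] [239. 187.]
bay3 0.62 [0.536 0.414 0.004] [175. 185.]
timer_base 0.83 [ 0.438  0.058 -0.002] [301. 217.]
timer_base 0.66 [0.174 0.292 0.   ] [219. 314.]
timer_base 0.59 [ 0.668 -0.017 -0.003] [326. 137.]
timer_top 0.67 [ 0.62  -0.471  0.055] [492. 146.]
timer_top 0.61 [0.431 0.004 0.054] [320. 219.]
pointer 0.47 [0.465 0.084 0.001] [292. 208.]
reagent 0.64 [0.75  0.192 0.002] [253. 110.]
jar 0.82 [0.372 0.21  0.   ] [248. 24
[... 646 characters left out ...]
70.]
bay1 0.64 [0.537 0.416 0.005] [199. 286.]
bay1 0.56 [0.525 0.234 0.006] [251. 253.]
bay3 0.76 [0.526 0.323 0.002] [227. 270.]
bay3 0.64 [0.537 0.416 0.005] [199. 286.]
bay3 0.56 [0.525 0.234 0.006] [251. 253.]
timer_base 0.93 [ 0.438  0.052 -0.   ] [313. 237.]
timer_base 0.76 [0.175 0.294 0.   ] [315. 344.]
timer_base 0.59 [ 0.648 -0.417  0.002] [363. 141.]
timer_top 0.61 [ 0.62  -0.472  0.058] [379. 126.]
timer_top 0.49 [0.164 0.232 0.055] [334. 322.]
timer_top 0.44 [0.428 0.    0.059] [327. 219.]
pointer 0.62 [0.469 0.09  0.003] [298. 238.]
pointer 0.53 [ 0.666 -0.018  0.03 ] [283. 184.]
reagent 0.67 [ 0.754  0.192 -0.002] [220. 207.]
press 0.96 [ 0.669 -0.019  0.029] [282. 183.]
1.45
```

Run:
```python
from h import *
z=np.load('/tmp/top0.npz'); im,d=z['im'],z['d']; W=cloud('top',d)
save('crop_racks.png',im[100:260,330:500],4.5)
def fit(mask,u0,u1,v0,v1,zlo,zhi,name):
    m=np.zeros(d.shape,bool); m[v0:v1,u0:u1]=1
    m&=mask&(W[...,2]>zlo)&(W[...,2]<zhi)
    P=W[m][:,:2]
    r=cv2.minAreaRect((P*1000).astype(np.float32)); b=cv2.boxPoints(r)
    print(name,m.sum(),'c',np.round(r[0],1),'size',np.round(r[1],1),'ang',round(r[2],1),'z',np.round(np.nanpercentile(W[m][:,2],[5,50,95]),3)); print(np.round(b).tolist())
A=np.ones(d.shape,bool)
H=cv2.cvtColor(im,cv2.COLOR_RGB2HSV); h,s,v=H[...,0],H[...,1],H[...,2]
blue=(h>100)&(h<130)&(s>120); green=(h>40)&(h<90)&(s>100)
fit(blue,150,265,150,220,-.01,.04,'tray')
fit(A,395,435,125,180,.085,.11,'blueH'); fit(A,395,435,125,180,.045,.11,'bluelid')
fit(A,350,390,185,245,.085,.11,'greenH'); fit(A,350,390,185,245,.045,.11,'greenlid')
fit(A,430,475,180,235,.085,.11,'blackH'); fit(A,430,475,180,235,.045,.11,'blacklid')
fit(A,295,365,100,145,.04,.065,'bracket top'); fit(A,295,365,100,145,.012,.065,'bracket all')
fit(A,265,340,203,232,.009,.02,'track'); fit(A,265,340,203,232,.04,.06,'grip')
yel=(h>20)&(h<35)&(s>150); fit(yel,280,300,190,212,-.01,.03,'ptr')
s=state(); from scipy.spatial.transform import Rotation as Ro
q=s['tool_rot'];print(Ro.from_quat([q[1],q[2],q[3],q[0]]).as_matrix().round(3))
```

```text
tray 4850 c [534.7 329. ] size [292.1 135.6] ang 86.8 z [0.002 0.006 0.022]
[[459.0, 187.0], [594.0, 179.0], [611.0, 471.0], [475.0, 479.0]]
blueH 184 c [ 609.6 -261.1] size [58.9 21.3] ang 4.5 z [0.088 0.094 0.098]
[[579.0, -253.0], [581.0, -274.0], [640.0, -269.0], [638.0, -248.0]]
bluelid 822 c [ 615.4 -259.4] size [112.4  64.7] ang 4.6 z [0.05  0.056 0.096]
[[557.0, -232.0], [562.0, -296.0], [674.0, -287.0], [669.0, -223.0]]
greenH 179 c [ 436.  -134.8] size [59.4 20.3] ang 15.4 z [0.091 0.094 0.098]
[[405.0, -133.0], [410.0, -152.0], [467.0, -137.0], [462.0, -117.0]]
greenlid 830 c [ 435.7 -133.7] size [98.3 63.9] ang 15.6 z [0.051 0.056 0.096]
[[380.0, -116.0], [397.0, -178.0], [492.0, -151.0], [474.0, -90.0]]
blackH 193 c [ 458.7 -360.4] size [59.8 21.3] ang 29.2 z [0.088 0.094 0.098]
[[427.0, -366.0], [438.0, -384.0], [490.0, -355.0], [480.0, -337.0]]
blacklid 843 c [ 457.8 -357.2] size [97.5 70.7] ang 30.9 z [0.05  0.056 0.096]
[[398.0, -352.0], [434.0, -413.0], [518.0, -362.0], [481.0, -302.0]]
bracket top 164 c [670.1 -20. ] size [148.5   7.5] ang 77.1 z [0.042 0.051 0.055]
[[650.0, -91.0], [657.0, -93.0], [690.0, 52.0], [683.0, 53.0]]
bracket all 357 c [698.6 -26.1] size [149.4  65.9] ang 77.1 z [0.015 0.038 0.054]
[[650.0, -91.0], [714.0, -106.0], [747.0, 39.0], [683.0, 54.0]]
track 795 c [446.5  54.5] size [170.1  53. ] ang 81.0 z [0.011 0.014 0.018]
[[407.0, -25.0], [459.0, -34.0], [486.0, 134.0], [434.0, 143.0]]
grip 74 c [433.    3.6] size [19.  27.2] ang 88.7 z [0.05  0.053 0.057]
[[419.0, -6.0], [446.0, -6.0], [447.0, 13.0], [420.0, 13.0]]
ptr 34 c [482.1  87.4] size [ 9.  25.5] ang 89.7 z [0.009 0.012 0.016]
[[469.0, 83.0], [495.0, 83.0], [495.0, 92.0], [469.0, 92.0]]
[[ 0.     0.959  0.285]
 [-0.     0.285 -0.959]
 [-1.    -0.     0.   ]]
```

View pics/crop_racks.png

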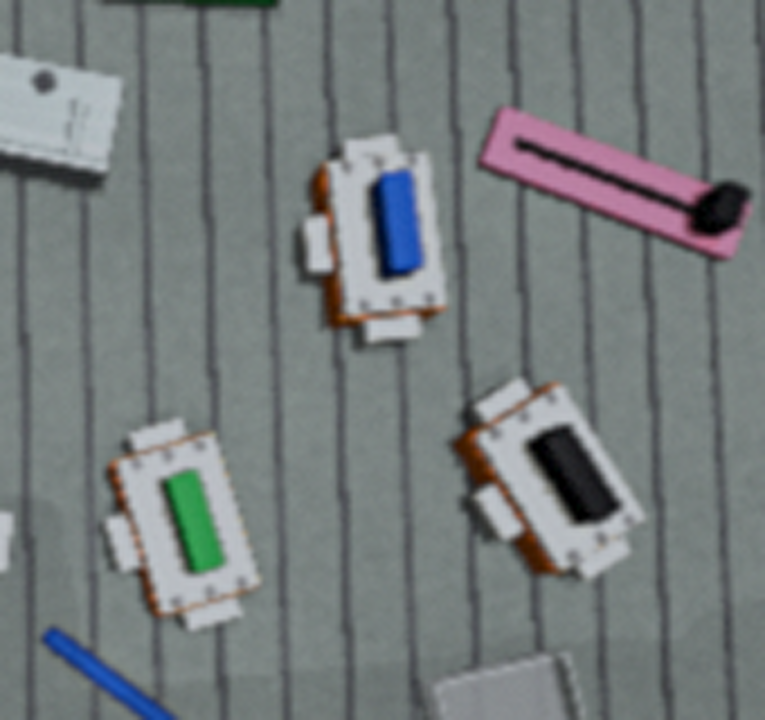

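Candidates for the racks, as pixels in the 800x500 top view:
- green handle (465,268)
- blue handle (522,187)
- black handle (570,257)

All three are orange boxes with clips. The green tube block at (467,105) is not a rack. The real timer is the aluminium track at (378,270) beside the yellow pointer (364,252). The pink (585,175) and purple (272,392) tracks are look-alikes. The crop confirms the +y clip is on the left of each rack. I start with green.

Emit:
{"method": "play_rows", "body": {
  "motion": [
    [-1,[0.02,0.04,0],0.149],
    [-1,[0.04,0.08,0],0.298],
    [-1,[0.06,0.12,0],0.447],
    [-1,[0.08,0.16,0],0.596],
    [-1,[0.1,0.2,0],0.745]
  ]
}}

```text
time: 1.95
tool_pos: [0.2785, -0.3975, 0.2314]
tool_rot: [0.682, 0.186, 0.682, -0.186]
contact_force: [-0.2, -0.1, 0.2]
gripper_width: 1.0
```

Emit:
{"method": "play_rows", "body": {
  "motion": [
    [-1,[0.03,0.05,0],0.149],
    [-1,[0.06,0.09,0],0.298],
    [-1,[0.09,0.14,0],0.447],
    [-1,[0.12,0.18,0],0.596],
    [-1,[0.158,0.23,0],0.745]
  ]
}}

```text
time: 2.45
tool_pos: [0.4192, -0.1907, 0.2318]
tool_rot: [0.703, -0.076, 0.703, 0.075]
contact_force: [0.7, -0.9, 0.4]
gripper_width: 1.003
```

Emit:
{"method": "play_rows", "body": {
  "motion": [
    [-1,[0,0.01,0],0.149],
    [-1,[0,0.02,0],0.298],
    [-1,[0,0.03,0],0.447],
    [-1,[0,0.034,0],0.596],
    [-1,[0,0.034,0],0.745]
  ]
}}

```text
time: 2.95
tool_pos: [0.4185, -0.1579, 0.2315]
tool_rot: [0.627, -0.327, 0.627, 0.327]
contact_force: [0.1, 0.3, 0.8]
gripper_width: 1.004
```

Emit:
{"method": "play_rows", "body": {
  "motion": [
    [-1,[0,0,0],0.149],
    [-1,[0,0,0],0.298],
    [-1,[0,0,0],0.447],
    [-1,[0,0,0],0.596],
    [-1,[0,0,0],0.745]
  ]
}}

```text
time: 3.45
tool_pos: [0.4184, -0.1585, 0.2314]
tool_rot: [-0.466, 0.532, -0.466, -0.532]
contact_force: [-0.5, -0.1, 0.5]
gripper_width: 0.998
```

Emit:
{"method": "play_rows", "body": {
  "motion": [
    [-1,[0,0,0],0.14],
    [-1,[0,0,0],0.14],
    [-1,[0,0,0],0.14]
  ]
}}

```text
time: 3.75
tool_pos: [0.4184, -0.1585, 0.2314]
tool_rot: [-0.43, 0.562, -0.43, -0.561]
contact_force: [0.7, 0.5, -0.7]
gripper_width: 1.001
```

```bash
cat >> h.py <<'E'
from scipy.spatial.transform import Rotation as Ro
def jaw():
    s=state(); q=s['tool_rot']; z=Ro.from_quat([q[1],q[2],q[3],q[0]]).as_matrix()[:,2]
    return s['tool_pos'],np.degrees(np.arctan2(z[1],z[0])),s
def rects(n,near=None,r=0.09,zlo=.075,zhi=.12,name=None,fitbox=True):
    c=cam(n); im,d=cams.grab_frame(n); W=cloud(n,d,c)
    if name: save(name,im,1.25)
    m=(W[...,2]>zlo)&(W[...,2]<zhi)
    if near is not None: m&=np.hypot(W[...,0]-near[0],W[...,1]-near[1])<r
    k,lab,st,_=cv2.connectedComponentsWithStats(m.astype(np.uint8))
    for i in range(1,k):
        if st[i,4]<40: continue
        P=W[lab==i]; b=cv2.minAreaRect((P[:,:2]*1000).astype(np.float32))
        (cx,cy),(a,e),g=b
        if a<e: g+=90; 
        L,S=max(a,e),min(a,e); g=(g+90)%180-90
        print(n,'npx',st[i,4],'c',round(cx,1),round(cy,1),'L,S',round(L,1),round(S,1),'ang',round(g,1),'z',np.round(np.percentile(P[:,2],[5,50,95]),3),'rgb',im[lab==i].mean(0).astype(int))
    return im,d,W
E
python3 - <<'E'
from h import *
p,j,s=jaw(); print(p,j,np.round(np.degrees(s['joint_pos']),1))
rects('wrist',name='w1.png')
rects('top',zlo=.08,zhi=.11)
E
```

```text
[ 0.4184104  -0.15852952  0.2313922 ] 105.14344625023477 [ -30.3  -22.7  115.     0.    87.6 -135.4]
wrist npx 2491 c 456.1 -360.5 L,S 59.9 21.6 ang 30.2 z [0.078 0.095 0.097] rgb [21 20 22]
wrist npx 1481 c 432.7 -134.8 L,S 59.3 19.9 ang 15.6 z [0.092 0.096 0.097] rgb [34 72 42]
top npx 1371 c 880.9 -419.6 L,S 122.3 82.7 ang -89.4 z [0.085 0.089 0.093] rgb [176 180 185]
top npx 197 c 754.0 188.9 L,S 47.8 46.4 ang -31.8 z [0.081 0.09  0.104] rgb [81 50 25]
top npx 468 c 623.0 -695.3 L,S 127.0 84.7 ang 7.5 z [0.082 0.091 0.108] rgb [97 77 62]
top npx 4243 c 622.2 678.9 L,S 243.8 121.7 ang -90.0 z [0.087 0.091 0.094] rgb [ 57  88 136]
top npx 193 c 609.4 -261.6 L,S 58.6 22.6 ang 4.0 z [0.084 0.094 0.098] rgb [ 45  87 169]
top npx 1517 c 471.3 -718.2 L,S 120.1 88.2 ang -5.6 z [0.085 0.089 0.093] rgb [145 136 129]
top npx 137 c 459.4 -359.7 L,S 58.0 19.9 ang 31.1 z [0.085 0.094 0.097] rgb [48 48 51]
top npx 123 c 444.4 -132.1 L,S 41.9 19.9 ang 15.0 z [0.09  0.095 0.098] rgb [39 95 55]
top npx 255 c 369.5 601.7 L,S 143.4 48.3 ang 7.3 z [0.082 0.096 0.109] rgb [47  5  5]
top npx 187 c 323.9 421.7 L,S 68.3 67.3 ang 72.5 z [0.082 0.089 0.093] rgb [122 130 131]
top npx 274 c 63.4 606.4 L,S 88.3 47.7 ang 41.1 z [0.082 0.097 0.109] rgb [62 69 61]
top npx 601 c 41.3 -640.6 L,S 251.3 84.2 ang -68.7 z [0.082 0.095 0.108] rgb [42 41 40]
```

View pics/w1.png

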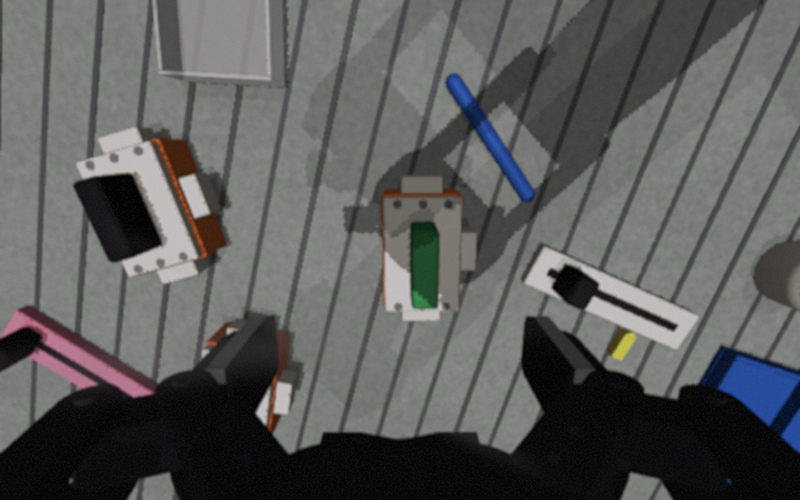

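The wrist view shows the green rack near (425,265), with the fingers aligned to it. The black rack is at (130,210) and the timer with its pointer at (610,295).

Emit:
{"method": "play_rows", "body": {
  "motion": [
    [-0.6,[0.016,0.0235,-0.04],0],
    [-0.6,[0.016,0.0235,-0.085],0],
    [-0.6,[0.016,0.0235,-0.13],0],
    [-0.6,[0.016,0.0235,-0.17],0],
    [-0.6,[0.016,0.0235,-0.17],0]
  ]
}}

```text
time: 4.35
tool_pos: [0.4296, -0.1326, 0.0552]
tool_rot: [0.428, -0.557, 0.43, 0.566]
contact_force: [-0.4, 0.9, -0.3]
gripper_width: 0.804
```

Emit:
{"method": "play_rows", "body": {
  "motion": [
    [1,[0,0,0],0],
    [1,[0,0,0],0],
    [1,[0,0,0],0],
    [1,[0,0,0],0],
    [1,[0,0,0],0]
  ]
}}

```text
time: 4.85
tool_pos: [0.4362, -0.1359, 0.064]
tool_rot: [-0.429, 0.564, -0.429, -0.561]
contact_force: [-1.6, 0.7, 7.2]
gripper_width: 0.224
```

Run:
```python
from h import *
p,j,s=jaw(); print(p,j,s['gripper_width'],s['contact_force'])
im,d=cams.grab_frame('side'); save('s1.png',im[120:280,250:450],4)
```

```text
[ 0.43622508 -0.13586707  0.0640127 ] 105.30255280714135 0.2238920879044738 [-1.62840005  0.70056454  7.16163678]
```

View pics/s1.png

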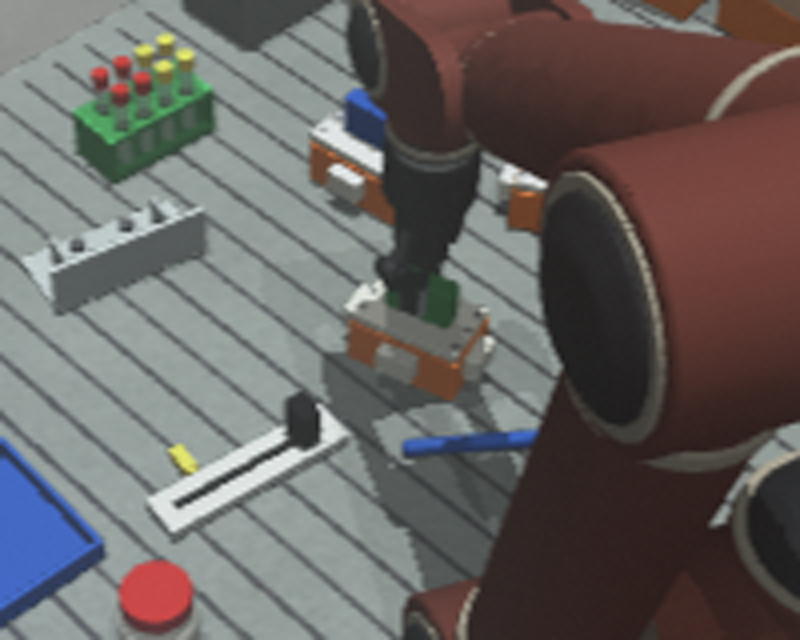

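Emit:
{"method": "play_rows", "body": {
  "motion": [
    [1,[0,0,0.008],0],
    [1,[0.03,0.005,0.008],-0.1],
    [1,[0.065,0.03,0.008],-0.2],
    [1,[0.1,0.065,0.008],-0.3],
    [1,[0.13,0.1,0.008],-0.4]
  ]
}}

```text
time: 5.4
tool_pos: [0.5655, -0.034, 0.0694]
tool_rot: [0.533, -0.464, 0.533, 0.464]
contact_force: [0.2, -0.7, -3.5]
gripper_width: 0.224
```

Emit:
{"method": "play_rows", "body": {
  "motion": [
    [1,[0.02,0.03,-0.001],-0.09],
    [1,[0.021,0.034,-0.002],-0.09],
    [1,[0.021,0.034,-0.002],-0.09]
  ]
}}

```text
time: 5.7
tool_pos: [0.5847, -0.0002, 0.0666]
tool_rot: [0.551, -0.442, 0.553, 0.443]
contact_force: [-0.7, -1.1, -4.6]
gripper_width: 0.218
```

Run:
```python
from h import *
p,j,s=jaw(); print(p,j,s['gripper_width'],s['contact_force'],s['time'])
im,d,W=rects('top',near=(0.667,-0.03),r=.12,zlo=.03,zhi=.065); save('t1.png',im[100:260,250:430],4)
im,d=cams.grab_frame('wrist'); save('w2.png',im,1.25)
im,d=cams.grab_frame('side'); save('s2.png',im[120:280,250:450],4)
```

```text
[ 5.84744531e-01 -1.69011869e-04  6.66117560e-02] 77.39377662449922 0.21824970366606428 [-0.67859732 -1.08574331 -4.64892786] 5.7
top npx 176 c 569.8 10.6 L,S 79.7 33.2 ang 78.4 z [0.042 0.057 0.062] rgb [87 86 81]
```

View pics/w2.png

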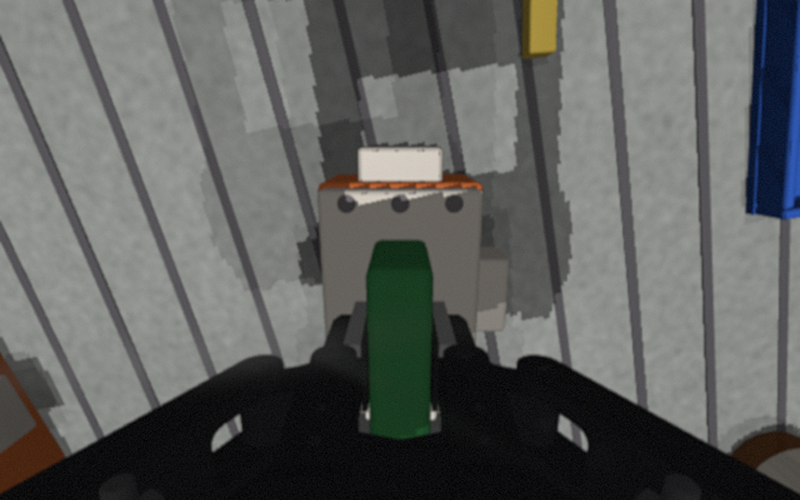

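View pics/t1.png

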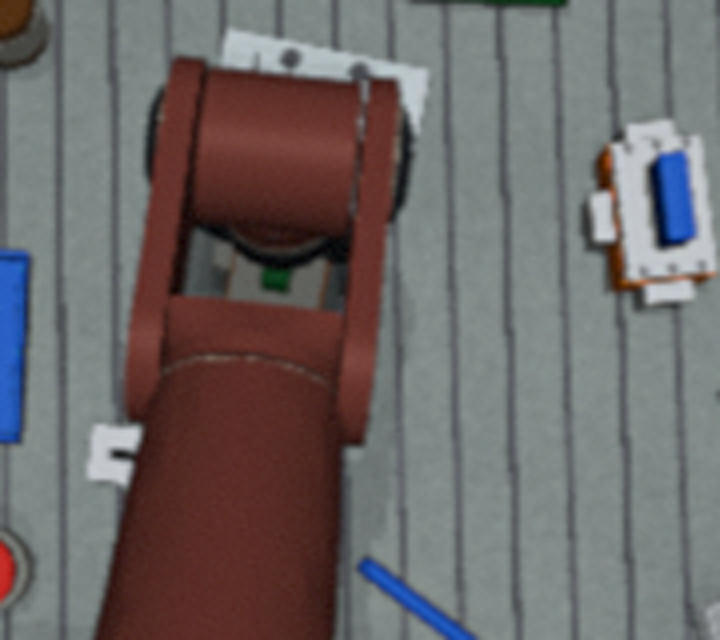

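View pics/s2.png

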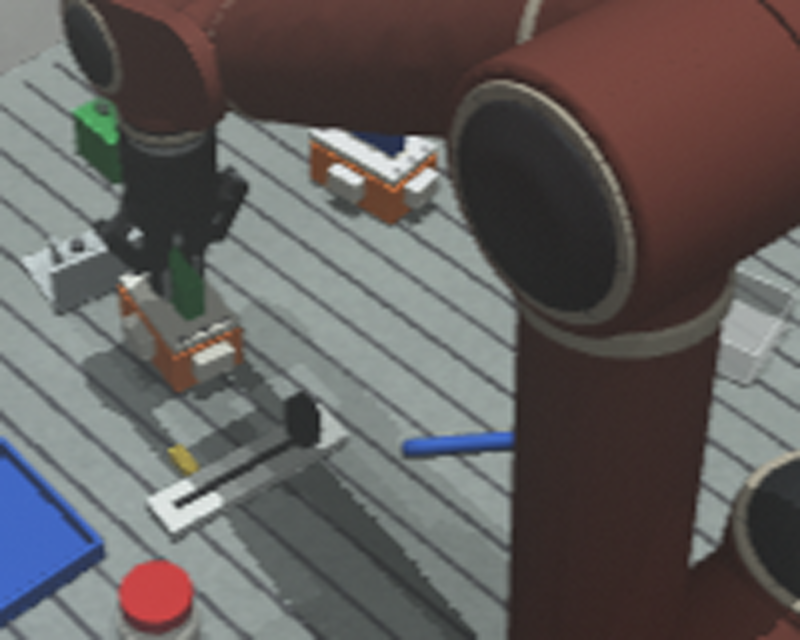

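```bash
cat >> h.py <<'E'
def toolframe():
    s=state(); q=s['tool_rot']; return s['tool_pos'],Ro.from_quat([q[1],q[2],q[3],q[0]]).as_matrix()
def held(name=None,zlid=None):
    """measure held rack in tool frame (y=tool y, z=jaw): lid far edge, clip outer edges"""
    p,R=toolframe(); c=cam('wrist'); im,d=cams.grab_frame('wrist'); W=cloud('wrist',d,c); T=(W-p)@R
    if name: save(name,im,1.25)
    x=-T[...,0]  # height above TCP
    m=(np.abs(T[...,1])<.09)&(np.abs(T[...,2])<.06)
    lid=m&(x>-.018)&(x<-.003)
    rgb=im.astype(int); 
    print('lid h',np.round(np.nanpercentile(x[lid],[5,50,95])*1000,1),'tool y max',np.round(np.nanpercentile(T[lid][:,1],[99,99.8])*1000,1),'z rng',np.round(np.nanpercentile(T[lid&(T[...,1]>.02)][:,2],[.5,2,98,99.5])*1000,1))
    cl=m&(x<-.02)&(x>-.034)
    e=cl&(np.abs(T[...,2])<.014)&(T[...,1]>.045); print('end clip top y',np.round(np.nanpercentile(T[e][:,1],[50,90,98])*1000,1) if e.sum() else None,e.sum())
    for sg in (1,-1):
        e=cl&(sg*T[...,2]>.034)&(T[...,1]<.017)
        if e.sum()>5: print('side clip',sg,np.round(np.nanpercentile(sg*T[e][:,2],[50,90,98])*1000,1),e.sum())
    return im,d,W,T
E
python3 - <<'E'
from h import *
held()
E
```

```text
lid h [-9.3 -7.8 -6.6] tool y max [51.3 51.9] z rng [-30.1 -29.1  29.9  30.9]
end clip top y [59.3 65.  66. ] 1602
side clip 1 [40.4 45.4 46.6] 1193
```

Emit:
{"method": "play_rows", "body": {
  "motion": [
    [1,[0.01,-0.002,0],0],
    [1,[0.018,-0.004,0],0],
    [1,[0.022,-0.005,0],0],
    [1,[0.025,-0.0057,0],0]
  ]
}}

```text
time: 6.3
tool_pos: [0.61, -0.0071, 0.0671]
tool_rot: [0.552, -0.441, 0.553, 0.442]
contact_force: [-4.5, 0.1, -1.4]
gripper_width: 0.227
```

Emit:
{"method": "play_rows", "body": {
  "motion": [
    [1,[0.003,-0.0007,0],0],
    [1,[0.005,-0.0011,0],0],
    [1,[0.007,-0.0016,0],0],
    [1,[0.007,-0.0016,0],0]
  ]
}}

```text
time: 6.7
tool_pos: [0.6173, -0.0084, 0.0669]
tool_rot: [0.552, -0.441, 0.553, 0.441]
contact_force: [-2.7, -0.7, -3.2]
gripper_width: 0.221
```

Emit:
{"method": "play_rows", "body": {
  "motion": [
    [1,[0.001,-0.0002,0],0],
    [1,[0.002,-0.0004,0],0],
    [1,[0.002,-0.0004,0],0]
  ]
}}

```text
time: 7.0
tool_pos: [0.6175, -0.0084, 0.0669]
tool_rot: [0.551, -0.44, 0.554, 0.443]
contact_force: [-9.3, 0.4, 1.1]
gripper_width: 0.223
```

Emit:
{"method": "play_rows", "body": {
  "motion": [
    [1,[0.001,-0.0002,0],0],
    [1,[0.002,-0.0004,0],0],
    [1,[0.002,-0.0004,0],0]
  ]
}}

```text
time: 7.3
tool_pos: [0.6178, -0.0083, 0.0667]
tool_rot: [0.55, -0.439, 0.555, 0.444]
contact_force: [-15.4, 1.3, 4.9]
gripper_width: 0.226
```

Emit:
{"method": "play_rows", "body": {
  "motion": [
    [1,[-0.015,0.003,0],0],
    [1,[-0.03,0.0068,0],-0.02],
    [1,[-0.03,0.0068,0],-0.165],
    [1,[-0.03,0.0068,0],-0.31],
    [1,[-0.03,0.0068,0],-0.455]
  ]
}}

```text
time: 7.8
tool_pos: [0.5929, -0.0021, 0.0682]
tool_rot: [0.64, -0.304, 0.637, 0.303]
contact_force: [0.8, 0.2, -3.5]
gripper_width: 0.225
```

Emit:
{"method": "play_rows", "body": {
  "motion": [
    [1,[0,0,0],-0.145],
    [1,[0,0,0],-0.29],
    [1,[0,0,0],-0.435],
    [1,[0,0,0],-0.58],
    [1,[0,0,0],-0.72]
  ]
}}

```text
time: 8.3
tool_pos: [0.593, -0.0021, 0.0681]
tool_rot: [0.706, -0.059, 0.703, 0.059]
contact_force: [-0.2, -0.6, -3.7]
gripper_width: 0.225
```

Emit:
{"method": "play_rows", "body": {
  "motion": [
    [1,[0,0,0],-0.145],
    [1,[0,0,0],-0.29],
    [1,[0,0,0],-0.396],
    [1,[0,0,0],-0.396],
    [1,[0,0,0],-0.396]
  ]
}}

```text
time: 8.8
tool_pos: [0.5923, -0.0022, 0.0678]
tool_rot: [0.704, 0.078, 0.702, -0.078]
contact_force: [-0.3, -0.6, -3.9]
gripper_width: 0.224
```

```bash
cat >> h.py <<'E'
F=np.array([.667,-.019]); B=np.array([.975,-.222])
def dist():
    p,j,s=jaw(); print('t',s['time'],'p',p.round(4),'jaw',round(j,1),'dist',((F-p[:2])@B*1000).round(1),'lat',((p[:2]-F)@np.array([.222,.975])*1000).round(1),'f',s['contact_force'].round(1),'w',round(s['gripper_width'],3),'q6',round(s['joint_pos'][5],2))
E
python3 - <<'E'
from h import *
dist(); held('w3.png')
E
```

```text
t 8.8 p [ 0.5923 -0.0022  0.0678] jaw -12.6 dist 76.6 lat -0.2 f [-0.3 -0.6 -3.9] w 0.224 q6 0.09
lid h [-9.3 -7.7 -6.6] tool y max [50.3 51.2] z rng [-31.1 -30.1  29.   30. ]
end clip top y [58.7 64.4 65.3] 1589
side clip 1 [39.8 44.5 45.6] 1146
```

View pics/w3.png

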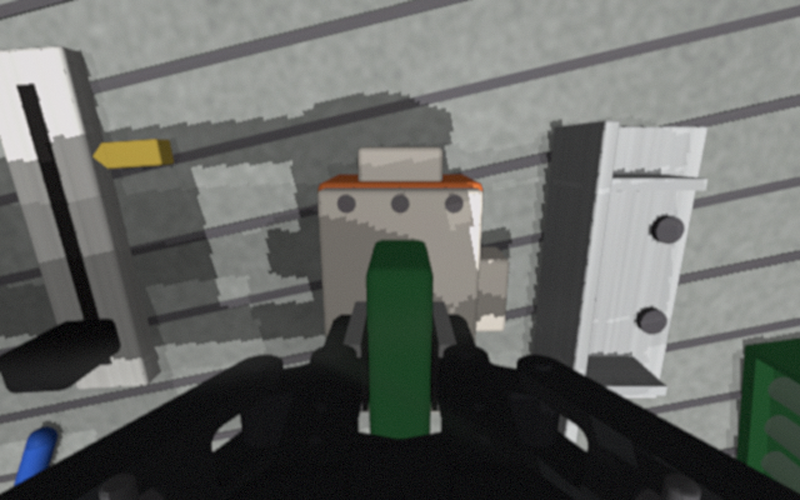

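The wrist view shows the side clip at (492,290) facing the bracket's dark face (565,250). Pressing it now.

Emit:
{"method": "play_rows", "body": {
  "motion": [
    [1,[0.014,-0.003,0],0],
    [1,[0.024,-0.0055,0],0],
    [1,[0.029,-0.0066,0],0],
    [1,[0.034,-0.0077,0],0],
    [1,[0.037,-0.0084,0],0]
  ]
}}

```text
time: 9.35
tool_pos: [0.6277, -0.0105, 0.0667]
tool_rot: [0.702, 0.079, 0.704, -0.078]
contact_force: [-4.2, 1.1, -2.9]
gripper_width: 0.223
```

Emit:
{"method": "play_rows", "body": {
  "motion": [
    [1,[0.002,-0.0005,0],0],
    [1,[0.004,-0.0009,0],0],
    [1,[0.004,-0.0009,0],0]
  ]
}}

```text
time: 9.65
tool_pos: [0.6317, -0.0114, 0.0667]
tool_rot: [0.702, 0.079, 0.703, -0.079]
contact_force: [-5.2, 1.7, -3.4]
gripper_width: 0.222
```

Emit:
{"method": "play_rows", "body": {
  "motion": [
    [1,[0.001,-0.0002,0],0],
    [1,[0.002,-0.0004,0],0],
    [1,[0.002,-0.0004,0],0]
  ]
}}

```text
time: 9.95
tool_pos: [0.632, -0.0114, 0.0667]
tool_rot: [0.7, 0.079, 0.705, -0.078]
contact_force: [-11.0, 3.5, 1.4]
gripper_width: 0.229
```

Run:
```python
from h import *
dist()
```

```text
t 9.95 p [ 0.632  -0.0114  0.0667] jaw -12.8 dist 35.8 lat -0.4 f [-11.    3.5   1.4] w 0.229 q6 0.09
```

Emit:
{"method": "play_rows", "body": {
  "motion": [
    [1,[-0.022,0.005,0],0],
    [1,[-0.044,0.01,0],-0.02],
    [1,[-0.044,0.01,0],-0.165],
    [1,[-0.044,0.01,0],-0.31],
    [1,[-0.044,0.01,0],-0.455]
  ]
}}

```text
time: 10.45
tool_pos: [0.592, -0.0024, 0.0683]
tool_rot: [0.668, 0.237, 0.664, -0.237]
contact_force: [-0.2, 0.6, -3.5]
gripper_width: 0.224
```

Emit:
{"method": "play_rows", "body": {
  "motion": [
    [1,[0,0,0],-0.145],
    [1,[0,0,0],-0.29],
    [1,[0,0,0],-0.435],
    [1,[0,0,0],-0.58],
    [1,[0,0,0],-0.72]
  ]
}}

```text
time: 10.95
tool_pos: [0.5921, -0.0025, 0.0683]
tool_rot: [0.542, 0.457, 0.538, -0.456]
contact_force: [-0.4, 0.6, -3.4]
gripper_width: 0.223
```

Emit:
{"method": "play_rows", "body": {
  "motion": [
    [1,[0,0,0],-0.145],
    [1,[0,0,0],-0.29],
    [1,[0,0,0],-0.396],
    [1,[0,0,0],-0.396]
  ]
}}

```text
time: 11.35
tool_pos: [0.5919, -0.0025, 0.0682]
tool_rot: [0.442, 0.553, 0.44, -0.552]
contact_force: [-0.5, 0.1, -4.3]
gripper_width: 0.224
```

Run:
```python
from h import *
dist(); held('w4.png')
```

```text
t 11.35 p [ 0.5919 -0.0025  0.0682] jaw -102.8 dist 76.9 lat -0.5 f [-0.5  0.1 -4.3] w 0.224 q6 1.66
lid h [-16.3  -8.1  -6.7] tool y max [81.2 81.3] z rng [-58.2 -52.7  52.8  58.2]
end clip top y [58.1 63.8 75.3] 1707
side clip 1 [34.5 35.  35.2] 87
```

View pics/w4.png

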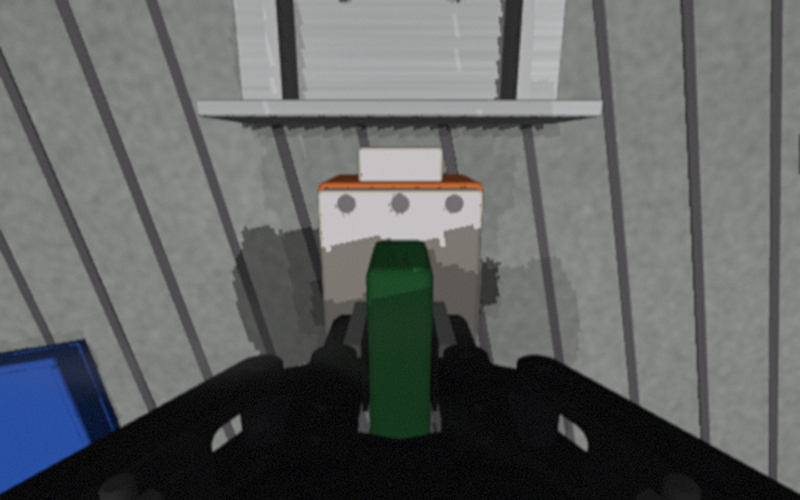

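The side clip is home: it now measures 35 mm from centre, down from 45.6. The tail clip at (400,163) faces the bracket squarely.

Emit:
{"method": "play_rows", "body": {
  "motion": [
    [1,[0.009,-0.002,0],0],
    [1,[0.013,-0.003,0],0],
    [1,[0.017,-0.0039,0],0],
    [1,[0.02,-0.0045,0],0],
    [1,[0.021,-0.0048,0],0]
  ]
}}

```text
time: 11.9
tool_pos: [0.6112, -0.0067, 0.0668]
tool_rot: [-0.441, -0.552, -0.442, 0.553]
contact_force: [-4.6, 0.2, -2.9]
gripper_width: 0.224
```

Emit:
{"method": "play_rows", "body": {
  "motion": [
    [1,[0.001,-0.0002,0],0],
    [1,[0.002,-0.0005,0],0],
    [1,[0.002,-0.0005,0],0]
  ]
}}

```text
time: 12.2
tool_pos: [0.6131, -0.0072, 0.0669]
tool_rot: [-0.441, -0.552, -0.441, 0.553]
contact_force: [-2.5, 1.6, -4.7]
gripper_width: 0.221
```

Emit:
{"method": "play_rows", "body": {
  "motion": [
    [1,[0.001,-0.0002,0],0],
    [1,[0.002,-0.0004,0],0],
    [1,[0.002,-0.0004,0],0]
  ]
}}

```text
time: 12.5
tool_pos: [0.6139, -0.0073, 0.067]
tool_rot: [-0.44, -0.552, -0.442, 0.554]
contact_force: [-8.4, 2.5, -0.2]
gripper_width: 0.227
```

Run:
```python
from h import *
dist()
```

```text
t 12.5 p [ 0.6139 -0.0073  0.067 ] jaw -102.8 dist 54.3 lat -0.4 f [-8.4  2.5 -0.2] w 0.227 q6 1.66
```

One more millimetre to be sure, then I retreat and look.

Emit:
{"method": "play_rows", "body": {
  "motion": [
    [1,[0.001,-0.0002,0],0],
    [1,[0.0015,-0.0003,0],0],
    [1,[0.0015,-0.0003,0],0]
  ]
}}

```text
time: 12.8
tool_pos: [0.6141, -0.0073, 0.0668]
tool_rot: [-0.439, -0.551, -0.443, 0.554]
contact_force: [-13.4, 2.7, 2.1]
gripper_width: 0.227
```

Emit:
{"method": "play_rows", "body": {
  "motion": [
    [1,[-0.015,0.004,0],0],
    [1,[-0.035,0.012,0.01],0.05],
    [1,[-0.045,0.03,0.03],0.1],
    [1,[-0.055,0.06,0.04],0.167],
    [1,[-0.055,0.06,0.04],0.167]
  ]
}}

```text
time: 13.3
tool_pos: [0.564, 0.0541, 0.1106]
tool_rot: [0.488, 0.515, 0.485, -0.511]
contact_force: [1.3, -0.5, -4.0]
gripper_width: 0.226
```

Run:
```python
from h import *
dist(); held('w5.png'); im,d=cams.grab_frame('top'); np.savez('/tmp/top1.npz',im=im,d=d); save('t2.png',im,1.25)
```

```text
t 13.3 p [0.564  0.0541 0.1106] jaw -93.0 dist 116.7 lat 48.3 f [ 1.3 -0.5 -4. ] w 0.226 q6 1.59
lid h [-9.4 -7.8 -6.7] tool y max [49.2 50.2] z rng [-30.5 -29.5  29.5  30.4]
end clip top y [52.2 53.1 53.1] 382
side clip 1 [34.4 34.9 35.1] 69
```

View pics/w5.png

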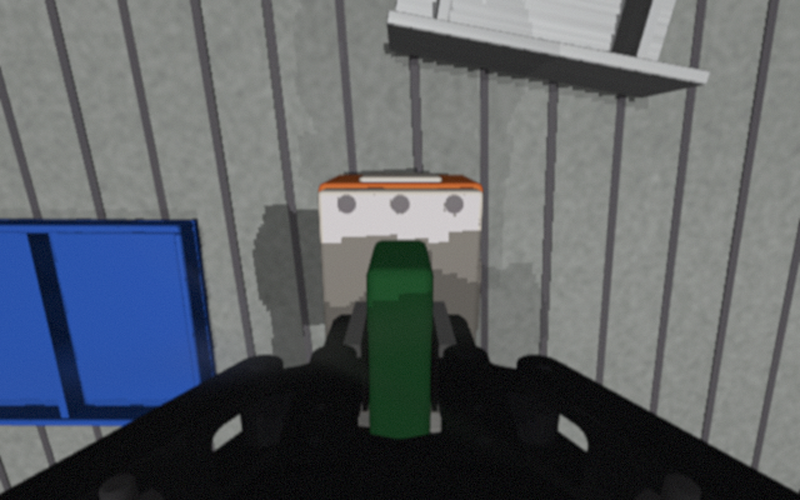

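Emit:
{"method": "play_rows", "body": {
  "motion": [
    [1,[-0.005,0.045,0],0],
    [1,[-0.01,0.09,0],0],
    [1,[-0.015,0.135,0],0],
    [1,[-0.02,0.18,0],0],
    [1,[-0.022,0.225,0],0]
  ]
}}

```text
time: 13.9
tool_pos: [0.5405, 0.2778, 0.1069]
tool_rot: [0.486, 0.514, 0.485, -0.514]
contact_force: [1.4, -0.1, -3.3]
gripper_width: 0.223
```

Emit:
{"method": "play_rows", "body": {
  "motion": [
    [1,[-0.002,0.045,0],0],
    [1,[-0.004,0.09,0],0],
    [1,[-0.004,0.13,0],0],
    [1,[-0.004,0.138,0],0],
    [1,[-0.004,0.138,0],0]
  ]
}}

```text
time: 14.4
tool_pos: [0.5365, 0.4155, 0.1066]
tool_rot: [0.486, 0.514, 0.486, -0.514]
contact_force: [0.7, -0.3, -4.9]
gripper_width: 0.222
```

Run:
```python
from h import *
dist(); im,d,W,T=held('w6.png')
H=cv2.cvtColor(im,cv2.COLOR_RGB2HSV); m=(H[...,0]>100)&(H[...,0]<130)&(H[...,1]>120)&(W[...,2]>.016)&(W[...,2]<.028)&(np.arange(400)[:,None]<350)
P=W[m][:,:2]; print(m.sum(),P.min(0),P.max(0))
z=np.load('/tmp/top0.npz')
c=cam('top'); W=cloud('top',z['d'],c); H=cv2.cvtColor(z['im'],cv2.COLOR_RGB2HSV)
m=(H[...,0]>100)&(H[...,0]<130)&(H[...,1]>120)&(W[...,2]>.014)&(W[...,2]<.03)&(W[...,1]<.55)&(W[...,1]>.1)&(W[...,0]<.65)
b=cv2.minAreaRect((W[m][:,:2]*1000).astype(np.float32)); print(m.sum(),b)
```

```text
t 14.4 p [0.5365 0.4155 0.1066] jaw -93.2 dist 223.7 lat 394.7 f [ 0.7 -0.3 -4.9] w 0.222 q6 2.18
lid h [-9.4 -7.8 -6.8] tool y max [49.2 49.8] z rng [-30.4 -29.5  29.5  30.5]
end clip top y [52.2 53.1 53.1] 388
side clip 1 [34.4 34.9 35.1] 73
10810 [0.45810385 0.18437835] [0.67711017 0.5620577 ]
825 ((534.611328125, 323.7269287109375), (281.58477783203125, 135.0617218017578), 86.7857437133789)
```

View pics/w6.png

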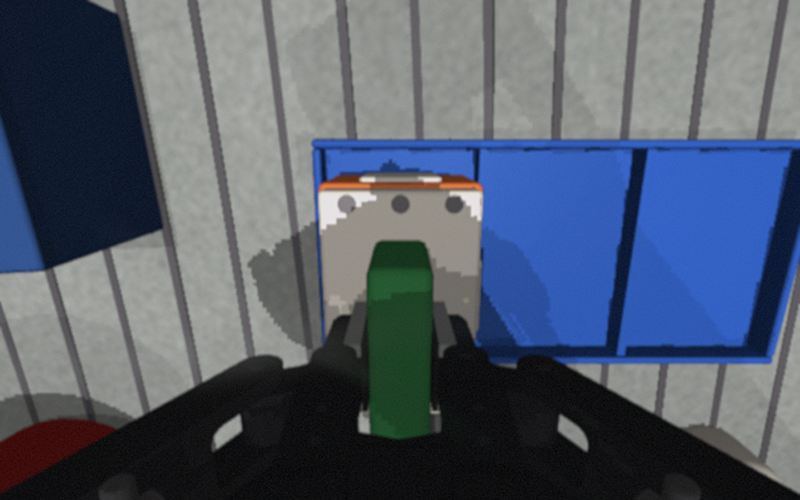

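Emit:
{"method": "play_rows", "body": {
  "motion": [
    [1,[0.002,0,-0.01],0],
    [1,[0.002,0,-0.022],0],
    [1,[0.002,0,-0.031],0],
    [1,[0.002,0,-0.036],0],
    [1,[0.002,0,-0.037],0]
  ]
}}

```text
time: 14.95
tool_pos: [0.5378, 0.4143, 0.0695]
tool_rot: [-0.486, -0.514, -0.486, 0.514]
contact_force: [0.8, 0.1, -3.5]
gripper_width: 0.222
```

Emit:
{"method": "play_rows", "body": {
  "motion": [
    [-0.3,[0,0,0],0],
    [-0.6,[0,0,0],0],
    [-0.6,[0,0,0],0],
    [-0.6,[0,0,0.03],0],
    [-0.6,[0,0,0.08],0]
  ]
}}

```text
time: 15.45
tool_pos: [0.5354, 0.4135, 0.1465]
tool_rot: [-0.485, -0.511, -0.486, 0.517]
contact_force: [1.3, 0.1, 0.6]
gripper_width: 0.804
```

Emit:
{"method": "play_rows", "body": {
  "motion": [
    [-0.6,[0.005,-0.02,0.04],0.1],
    [-0.6,[0.01,-0.055,0.08],0.245],
    [-0.6,[0.01,-0.095,0.085],0.39],
    [-0.6,[0.01,-0.135,0.085],0.535],
    [-0.6,[0.01,-0.175,0.085],0.68]
  ]
}}

```text
time: 15.95
tool_pos: [0.5483, 0.2389, 0.2372]
tool_rot: [0.631, 0.321, 0.629, -0.32]
contact_force: [0.1, -1.0, 0.6]
gripper_width: 0.801
```

Emit:
{"method": "play_rows", "body": {
  "motion": [
    [-0.6,[0.01,-0.04,0],0.145],
    [-0.6,[0.015,-0.08,0],0.29],
    [-0.6,[0.02,-0.12,0],0.435],
    [-0.6,[0.025,-0.16,0],0.58],
    [-0.6,[0.03,-0.2,0],0.725]
  ]
}}

```text
time: 16.45
tool_pos: [0.5782, 0.0384, 0.2363]
tool_rot: [0.704, 0.076, 0.702, -0.076]
contact_force: [0.1, -1.2, -0.3]
gripper_width: 0.798
```

Emit:
{"method": "play_rows", "body": {
  "motion": [
    [-0.6,[0.01,-0.04,0],0.145],
    [-0.6,[0.015,-0.08,0],0.29],
    [-0.6,[0.02,-0.12,0],0.435],
    [-0.6,[0.025,-0.16,0],0.58],
    [-0.6,[0.03,-0.2,0],0.725]
  ]
}}

```text
time: 16.95
tool_pos: [0.6082, -0.1617, 0.2362]
tool_rot: [0.685, -0.178, 0.684, 0.178]
contact_force: [0.2, 0.0, -0.1]
gripper_width: 0.801
```

Emit:
{"method": "play_rows", "body": {
  "motion": [
    [-0.6,[0,-0.03,0],0.145],
    [-0.6,[0,-0.06,0],0.29],
    [-0.6,[0,-0.08,0],0.435],
    [-0.6,[0,-0.09,0],0.58],
    [-0.6,[0,-0.09,0],0.725]
  ]
}}

```text
time: 17.45
tool_pos: [0.608, -0.2518, 0.236]
tool_rot: [0.577, -0.409, 0.577, 0.408]
contact_force: [-0.0, 0.4, 0.2]
gripper_width: 0.802
```

Emit:
{"method": "play_rows", "body": {
  "motion": [
    [-0.6,[0,0,0],0.145],
    [-0.6,[0,0,0],0.29],
    [-0.6,[0,0,0],0.41],
    [-0.6,[0,0,0],0.41]
  ]
}}

```text
time: 17.85
tool_pos: [0.6082, -0.2501, 0.236]
tool_rot: [-0.483, 0.517, -0.483, -0.516]
contact_force: [-0.0, -0.6, 0.2]
gripper_width: 0.801
```

Run:
```python
from h import *
dist()
rects('wrist',name='w7.png')
im,d,W=rects('top',near=(.55,0.05),r=.55,zlo=.08,zhi=.11); save('t3.png',im,1.25)
```

```text
t 17.85 p [ 0.6082 -0.2501  0.236 ] jaw 93.8 dist 6.0 lat -238.4 f [-0.  -0.6  0.2] w 0.801 q6 -2.14
wrist npx 1151 c 470.5 -352.7 L,S 29.0 20.3 ang 30.2 z [0.078 0.095 0.097] rgb [24 23 25]
wrist npx 1484 c 607.2 -261.0 L,S 59.1 19.9 ang 5.0 z [0.093 0.096 0.097] rgb [28 46 88]
wrist npx 44 c 774.7 -189.7 L,S 12.0 5.3 ang -78.5 z [0.075 0.079 0.082] rgb [65 77 52]
wrist npx 144 c 776.5 -163.4 L,S 13.8 6.4 ang -86.8 z [0.077 0.085 0.093] rgb [79 78 38]
wrist npx 898 c 844.5 -416.0 L,S 56.1 17.5 ang -85.8 z [0.077 0.09  0.092] rgb [128 126 125]
top npx 282 c 866.8 -372.6 L,S 92.6 43.4 ang 35.5 z [0.083 0.089 0.093] rgb [185 189 194]
top npx 194 c 750.1 188.2 L,S 49.2 41.0 ang -63.3 z [0.082 0.09  0.103] rgb [88 53 26]
top npx 687 c 621.9 575.9 L,S 121.2 42.0 ang -2.6 z [0.084 0.09  0.094] rgb [ 33  70 129]
top npx 235 c 541.0 413.2 L,S 59.9 22.5 ang -3.8 z [0.084 0.1   0.103] rgb [ 41 122  64]
top npx 107 c 449.9 -365.3 L,S 39.2 20.4 ang 30.5 z [0.086 0.094 0.098] rgb [53 54 57]
top npx 188 c 323.9 421.8 L,S 68.7 67.6 ang 35.9 z [0.082 0.089 0.093] rgb [133 141 143]
```

View pics/w7.png

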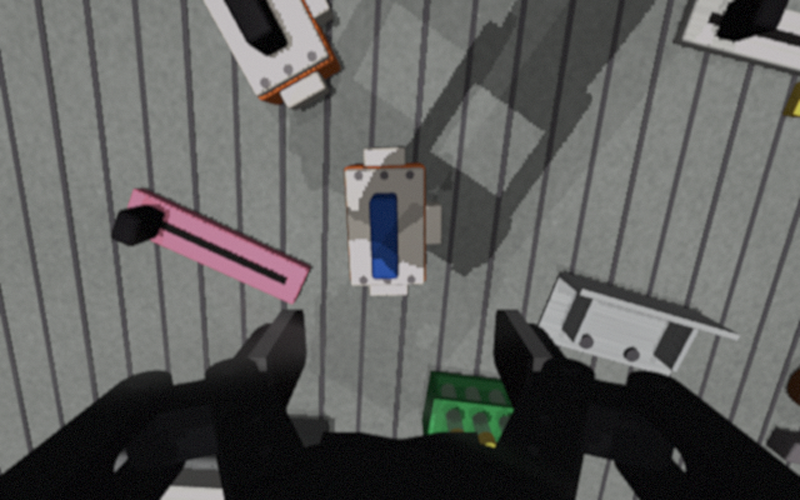

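View pics/t3.png

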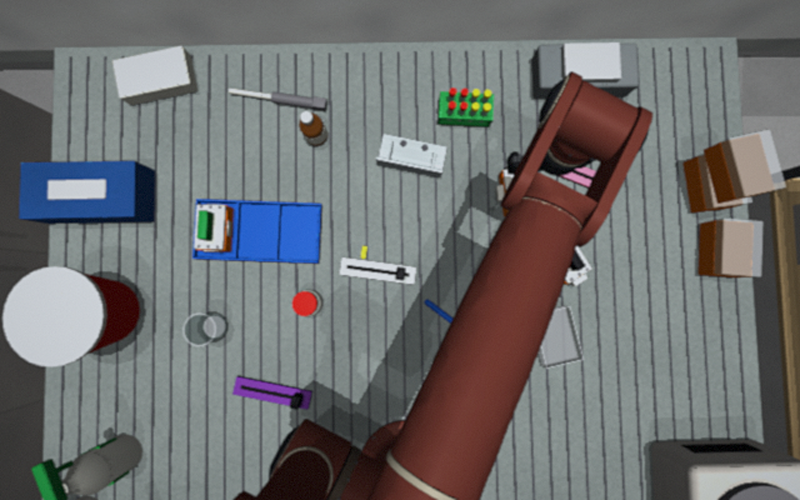

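Green stands in bay 3 (pixel (208,228) in the top view). Blue is untouched under the gripper at (384,232) in the wrist view.

Emit:
{"method": "play_rows", "body": {
  "motion": [
    [-0.6,[0,-0.011,-0.045],0.017],
    [-0.6,[0,-0.011,-0.095],0.017],
    [-0.6,[0,-0.011,-0.14],0.017],
    [-0.6,[0,-0.011,-0.165],0.017],
    [-0.6,[0,-0.011,-0.173],0.017]
  ]
}}

```text
time: 18.45
tool_pos: [0.6054, -0.2596, 0.0578]
tool_rot: [0.478, -0.518, 0.48, 0.523]
contact_force: [0.5, 0.0, 0.3]
gripper_width: 0.802
```

Emit:
{"method": "play_rows", "body": {
  "motion": [
    [-0.6,[0,0,0],0],
    [1,[0,0,0],0],
    [1,[0,0,0],0],
    [1,[0,0,0],0],
    [1,[0,0,0],0]
  ]
}}

```text
time: 18.95
tool_pos: [0.6092, -0.2616, 0.0645]
tool_rot: [-0.479, 0.522, -0.478, -0.519]
contact_force: [-0.0, -0.3, 3.3]
gripper_width: 0.222
```

Run:
```python
from h import *
dist(); held('w8.png')
```

```text
t 18.95 p [ 0.6092 -0.2616  0.0645] jaw 94.8 dist 2.5 lat -249.4 f [-0.  -0.3  3.3] w 0.222 q6 -2.17
lid h [-9.8 -8.4 -7.3] tool y max [49.1 49.3] z rng [-30.  -29.   29.9  30.9]
end clip top y [57.6 63.5 64.4] 1649
side clip 1 [40.4 45.5 46.7] 1263
```

Emit:
{"method": "play_rows", "body": {
  "motion": [
    [1,[0,0,0.007],0],
    [1,[-0.025,0.02,0.007],-0.07],
    [1,[-0.05,0.06,0.007],-0.14],
    [1,[-0.055,0.105,0.007],-0.22],
    [1,[-0.055,0.15,0.007],-0.307]
  ]
}}

```text
time: 19.5
tool_pos: [0.5505, -0.1096, 0.0681]
tool_rot: [0.553, -0.439, 0.554, 0.441]
contact_force: [0.5, 0.7, -2.7]
gripper_width: 0.222
```

Emit:
{"method": "play_rows", "body": {
  "motion": [
    [1,[0.005,0.04,-0.002],0],
    [1,[0.02,0.08,-0.002],0],
    [1,[0.034,0.11,-0.002],0],
    [1,[0.034,0.11,-0.002],0]
  ]
}}

```text
time: 19.9
tool_pos: [0.5872, 0.0025, 0.0669]
tool_rot: [0.552, -0.442, 0.551, 0.443]
contact_force: [0.1, -0.9, -3.4]
gripper_width: 0.226
```

Run:
```python
from h import *
dist(); held('w9.png')
```

```text
t 19.9 p [0.5872 0.0025 0.0669] jaw 77.5 dist 82.6 lat 3.2 f [ 0.1 -0.9 -3.4] w 0.226 q6 -1.48
lid h [-9.9 -8.5 -7.4] tool y max [49.2 49.4] z rng [-30.2 -29.3  29.7  30.8]
end clip top y [57.7 63.6 64.6] 1648
side clip 1 [40.3 45.3 46.5] 1246
```

View pics/w9.png

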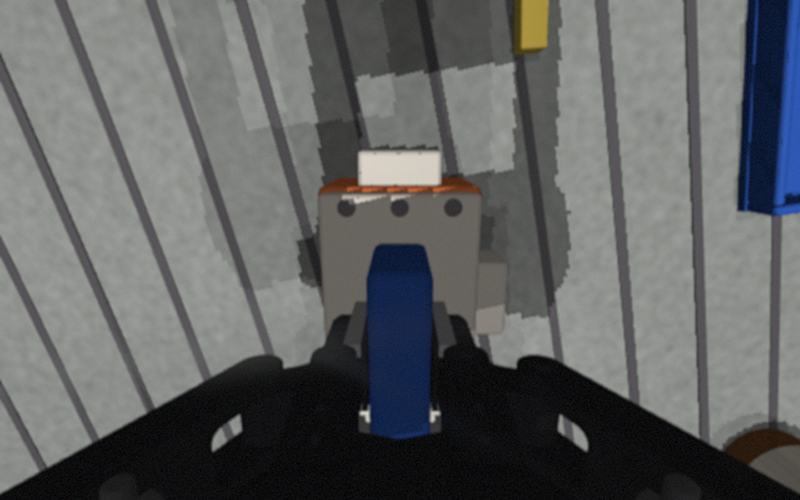

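The blue rack is held squarely with its end clip facing the bracket. Pressing.

Emit:
{"method": "play_rows", "body": {
  "motion": [
    [1,[0.01,-0.0025,0],0],
    [1,[0.018,-0.0045,0],0],
    [1,[0.022,-0.005,0],0],
    [1,[0.026,-0.006,0],0],
    [1,[0.028,-0.0064,0],0]
  ]
}}

```text
time: 20.45
tool_pos: [0.6143, -0.0084, 0.0667]
tool_rot: [0.552, -0.441, 0.554, 0.441]
contact_force: [-5.0, -1.6, -2.6]
gripper_width: 0.221
```

Emit:
{"method": "play_rows", "body": {
  "motion": [
    [1,[0.001,-0.0002,0],0],
    [1,[0.002,-0.0005,0],0],
    [1,[0.002,-0.0005,0],0]
  ]
}}

```text
time: 20.75
tool_pos: [0.6157, -0.0081, 0.0667]
tool_rot: [0.552, -0.441, 0.553, 0.442]
contact_force: [-6.2, -0.8, -2.6]
gripper_width: 0.227
```

Emit:
{"method": "play_rows", "body": {
  "motion": [
    [1,[0.001,-0.0002,0],0],
    [1,[0.002,-0.0004,0],0],
    [1,[0.002,-0.0004,0],0]
  ]
}}

```text
time: 21.05
tool_pos: [0.616, -0.0081, 0.0668]
tool_rot: [0.55, -0.439, 0.555, 0.443]
contact_force: [-12.7, -0.7, 2.7]
gripper_width: 0.222
```

Run:
```python
from h import *
dist()
```

```text
t 21.05 p [ 0.616  -0.0081  0.0668] jaw 77.2 dist 52.1 lat -0.7 f [-12.7  -0.7   2.7] w 0.222 q6 -1.48
```

Emit:
{"method": "play_rows", "body": {
  "motion": [
    [1,[-0.015,0.003,0],0],
    [1,[-0.03,0.0068,0],-0.02],
    [1,[-0.03,0.0068,0],-0.165],
    [1,[-0.03,0.0068,0],-0.31],
    [1,[-0.03,0.0068,0],-0.455]
  ]
}}

```text
time: 21.55
tool_pos: [0.5904, -0.0014, 0.0683]
tool_rot: [0.64, -0.304, 0.637, 0.303]
contact_force: [-0.1, -0.0, -3.1]
gripper_width: 0.225
```

Emit:
{"method": "play_rows", "body": {
  "motion": [
    [1,[0,0,0],-0.145],
    [1,[0,0,0],-0.29],
    [1,[0,0,0],-0.435],
    [1,[0,0,0],-0.58],
    [1,[0,0,0],-0.72]
  ]
}}

```text
time: 22.05
tool_pos: [0.5905, -0.0014, 0.0682]
tool_rot: [0.706, -0.059, 0.703, 0.059]
contact_force: [-0.3, 0.7, -3.2]
gripper_width: 0.222
```

Emit:
{"method": "play_rows", "body": {
  "motion": [
    [1,[0,0,0],-0.145],
    [1,[0,0,0],-0.29],
    [1,[0,0,0],-0.4],
    [1,[0,0,0],-0.4],
    [1,[0,0,0],-0.4]
  ]
}}

```text
time: 22.55
tool_pos: [0.5898, -0.0015, 0.0679]
tool_rot: [0.703, 0.079, 0.702, -0.079]
contact_force: [-0.5, -0.0, -3.4]
gripper_width: 0.225
```

Run:
```python
from h import *
dist(); held()
```

```text
t 22.55 p [ 0.5898 -0.0015  0.0679] jaw -12.9 dist 79.2 lat -0.0 f [-0.5 -0.  -3.4] w 0.225 q6 0.1
lid h [-9.8 -8.4 -7.4] tool y max [48.5 48.7] z rng [-31.3 -30.2  28.7  29.7]
end clip top y [57.1 62.9 63.9] 1644
side clip 1 [39.7 44.4 45.5] 1176
```

Still held. Home is expected at about 35.8, so 43.4 mm to go.

Emit:
{"method": "play_rows", "body": {
  "motion": [
    [1,[0.015,-0.0034,0],0],
    [1,[0.026,-0.006,0],0],
    [1,[0.031,-0.007,0],0],
    [1,[0.036,-0.0082,0],0],
    [1,[0.04,-0.0091,0],0]
  ]
}}

```text
time: 23.1
tool_pos: [0.6281, -0.0104, 0.0667]
tool_rot: [0.702, 0.08, 0.704, -0.08]
contact_force: [-4.5, 1.2, -1.9]
gripper_width: 0.225
```

Emit:
{"method": "play_rows", "body": {
  "motion": [
    [1,[0.002,-0.0005,0],0],
    [1,[0.004,-0.0009,0],0],
    [1,[0.004,-0.0009,0],0]
  ]
}}

```text
time: 23.4
tool_pos: [0.6321, -0.0113, 0.0667]
tool_rot: [0.702, 0.08, 0.703, -0.08]
contact_force: [-4.5, 1.1, -3.0]
gripper_width: 0.222
```

Emit:
{"method": "play_rows", "body": {
  "motion": [
    [1,[0.001,-0.0002,0],0],
    [1,[0.002,-0.0004,0],0],
    [1,[0.002,-0.0004,0],0]
  ]
}}

```text
time: 23.7
tool_pos: [0.6324, -0.0113, 0.0668]
tool_rot: [0.7, 0.08, 0.705, -0.08]
contact_force: [-11.7, 2.0, 3.1]
gripper_width: 0.222
```

Run:
```python
from h import *
dist()
```

```text
t 23.7 p [ 0.6324 -0.0113  0.0668] jaw -13.0 dist 35.5 lat -0.2 f [-11.7   2.    3.1] w 0.222 q6 0.09
```

Emit:
{"method": "play_rows", "body": {
  "motion": [
    [1,[-0.022,0.005,0],0],
    [1,[-0.044,0.01,0],-0.02],
    [1,[-0.044,0.01,0],-0.165],
    [1,[-0.044,0.01,0],-0.31],
    [1,[-0.044,0.01,0],-0.455]
  ]
}}

```text
time: 24.2
tool_pos: [0.5921, -0.0022, 0.0681]
tool_rot: [0.667, 0.239, 0.664, -0.238]
contact_force: [-1.0, -0.7, -2.1]
gripper_width: 0.222
```

Emit:
{"method": "play_rows", "body": {
  "motion": [
    [1,[0,0,0],-0.145],
    [1,[0,0,0],-0.29],
    [1,[0,0,0],-0.435],
    [1,[0,0,0],-0.58],
    [1,[0,0,0],-0.72]
  ]
}}

```text
time: 24.7
tool_pos: [0.5923, -0.0022, 0.068]
tool_rot: [0.54, 0.458, 0.538, -0.457]
contact_force: [0.2, 0.4, -3.4]
gripper_width: 0.226
```

Emit:
{"method": "play_rows", "body": {
  "motion": [
    [1,[0,0,0],-0.145],
    [1,[0,0,0],-0.29],
    [1,[0,0,0],-0.394],
    [1,[0,0,0],-0.394]
  ]
}}

```text
time: 25.1
tool_pos: [0.5921, -0.0022, 0.0679]
tool_rot: [0.442, 0.554, 0.44, -0.552]
contact_force: [0.6, -0.6, -3.1]
gripper_width: 0.222
```

Run:
```python
from h import *
dist(); held('w10.png')
```

```text
t 25.1 p [ 0.5921 -0.0022  0.0679] jaw -102.9 dist 76.8 lat -0.3 f [ 0.6 -0.6 -3.1] w 0.222 q6 1.67
lid h [-15.9  -8.7  -7.4] tool y max [80.8 81.3] z rng [-58.2 -53.   53.2  58.3]
end clip top y [56.6 62.4 75.2] 1764
side clip 1 [34.4 34.9 35. ] 61
```

View pics/w10.png

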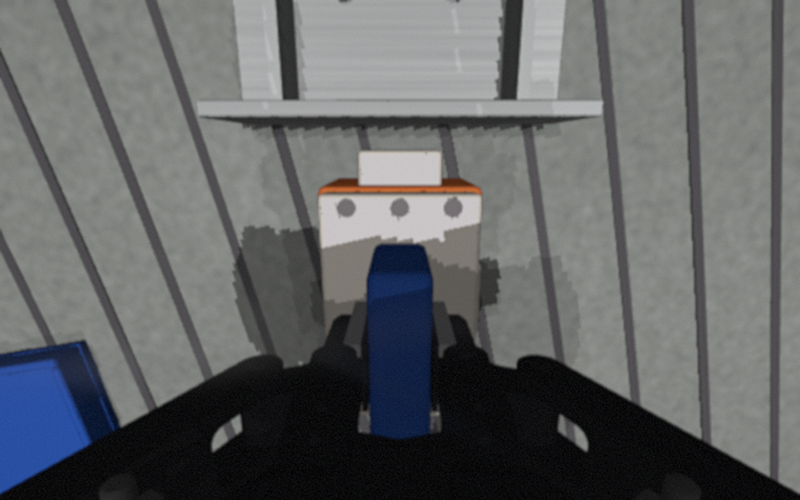

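The side clip is home (35.0). Now the tail clip.

Emit:
{"method": "play_rows", "body": {
  "motion": [
    [1,[0.009,-0.002,0],0],
    [1,[0.013,-0.003,0],0],
    [1,[0.017,-0.0039,0],0],
    [1,[0.02,-0.0045,0],0],
    [1,[0.022,-0.005,0],0]
  ]
}}

```text
time: 25.65
tool_pos: [0.6127, -0.0069, 0.067]
tool_rot: [-0.44, -0.553, -0.441, 0.553]
contact_force: [-3.6, 0.6, -1.6]
gripper_width: 0.227
```

Emit:
{"method": "play_rows", "body": {
  "motion": [
    [1,[0.001,-0.0002,0],0],
    [1,[0.003,-0.0007,0],0],
    [1,[0.003,-0.0007,0],0]
  ]
}}

```text
time: 25.95
tool_pos: [0.6155, -0.0075, 0.067]
tool_rot: [-0.44, -0.553, -0.441, 0.553]
contact_force: [-5.2, -0.3, -1.7]
gripper_width: 0.227
```

Emit:
{"method": "play_rows", "body": {
  "motion": [
    [1,[0.001,-0.0002,0],0],
    [1,[0.002,-0.0004,0],0],
    [1,[0.002,-0.0004,0],0]
  ]
}}

```text
time: 26.25
tool_pos: [0.6157, -0.0075, 0.067]
tool_rot: [-0.439, -0.551, -0.442, 0.554]
contact_force: [-10.9, 2.0, 3.9]
gripper_width: 0.224
```

Run:
```python
from h import *
dist()
```

```text
t 26.25 p [ 0.6157 -0.0075  0.067 ] jaw -102.9 dist 52.6 lat -0.2 f [-10.9   2.    3.9] w 0.224 q6 1.66
```

Emit:
{"method": "play_rows", "body": {
  "motion": [
    [1,[-0.015,0.004,0],0],
    [1,[-0.035,0.012,0.01],0.05],
    [1,[-0.045,0.03,0.03],0.1],
    [1,[-0.055,0.06,0.04],0.168],
    [1,[-0.055,0.06,0.04],0.168]
  ]
}}

```text
time: 26.75
tool_pos: [0.5645, 0.0543, 0.11]
tool_rot: [0.488, 0.515, 0.485, -0.511]
contact_force: [0.4, -0.6, -3.9]
gripper_width: 0.223
```

Run:
```python
from h import *
dist(); held('w11.png')
```

```text
t 26.75 p [0.5645 0.0543 0.11  ] jaw -93.1 dist 116.2 lat 48.7 f [ 0.4 -0.6 -3.9] w 0.223 q6 1.59
lid h [-9.8 -8.4 -7.3] tool y max [47.6 47.8] z rng [-30.6 -29.6  29.2  30.2]
end clip top y [50.6 51.6 51.6] 414
side clip 1 [34.3 34.8 34.9] 50
```

Emit:
{"method": "play_rows", "body": {
  "motion": [
    [1,[-0.005,0.045,0],0],
    [1,[-0.01,0.09,0],0],
    [1,[-0.015,0.135,0],0],
    [1,[-0.02,0.18,0],0],
    [1,[-0.025,0.225,0],0]
  ]
}}

```text
time: 27.3
tool_pos: [0.5387, 0.2781, 0.107]
tool_rot: [0.486, 0.515, 0.485, -0.514]
contact_force: [0.6, -0.5, -3.0]
gripper_width: 0.223
```

Emit:
{"method": "play_rows", "body": {
  "motion": [
    [1,[-0.002,0.03,0],0],
    [1,[-0.003,0.046,0],0],
    [1,[-0.003,0.046,0],0]
  ]
}}

```text
time: 27.6
tool_pos: [0.5354, 0.3242, 0.1069]
tool_rot: [0.486, 0.514, 0.486, -0.513]
contact_force: [0.7, 0.3, -2.9]
gripper_width: 0.222
```

Run:
```python
from h import *
dist(); held('w12.png')
```

```text
t 27.6 p [0.5354 0.3242 0.1069] jaw -93.2 dist 204.5 lat 305.4 f [ 0.7  0.3 -2.9] w 0.222 q6 2.05
lid h [-9.8 -8.4 -7.3] tool y max [47.5 47.7] z rng [-30.7 -29.7  29.3  30.2]
end clip top y [50.6 51.5 51.6] 420
side clip 1 [34.4 34.7 34.9] 51
```

View pics/w12.png

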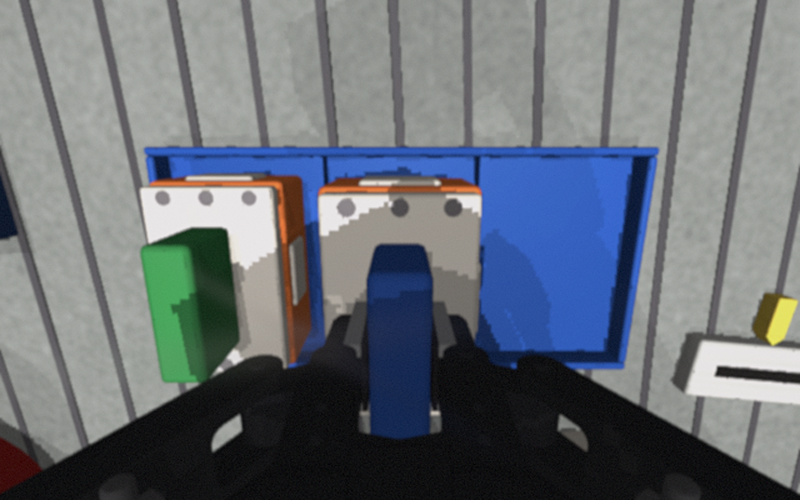

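Blue hangs centred over the middle bay, with green upright in its own bay at (205,270). Lowering.

Emit:
{"method": "play_rows", "body": {
  "motion": [
    [1,[0.001,0,-0.01],0],
    [1,[0.001,0,-0.022],0],
    [1,[0.001,0,-0.031],0],
    [1,[0.001,0,-0.036],0],
    [1,[0.001,0,-0.037],0]
  ]
}}

```text
time: 28.15
tool_pos: [0.5358, 0.3223, 0.0696]
tool_rot: [-0.485, -0.514, -0.485, 0.515]
contact_force: [-0.0, -1.2, -1.6]
gripper_width: 0.219
```

Emit:
{"method": "play_rows", "body": {
  "motion": [
    [-0.3,[0,0,0],0],
    [-0.6,[0,0,0],0],
    [-0.6,[0,0,0],0],
    [-0.6,[0,0,0.03],0],
    [-0.6,[0,0,0.08],0]
  ]
}}

```text
time: 28.65
tool_pos: [0.5332, 0.3218, 0.1467]
tool_rot: [-0.484, -0.511, -0.487, 0.517]
contact_force: [0.2, 0.1, 0.3]
gripper_width: 0.8
```

Emit:
{"method": "play_rows", "body": {
  "motion": [
    [-0.6,[0,-0.02,0.04],0.1],
    [-0.6,[0,-0.055,0.08],0.245],
    [-0.6,[0,-0.095,0.085],0.39],
    [-0.6,[-0.01,-0.135,0.085],0.535],
    [-0.6,[-0.02,-0.175,0.085],0.68]
  ]
}}

```text
time: 29.15
tool_pos: [0.5161, 0.1467, 0.2369]
tool_rot: [0.631, 0.321, 0.629, -0.32]
contact_force: [-1.2, -0.1, 0.2]
gripper_width: 0.803
```

Emit:
{"method": "play_rows", "body": {
  "motion": [
    [-0.6,[-0.01,-0.045,0],0.145],
    [-0.6,[-0.02,-0.09,0],0.29],
    [-0.6,[-0.03,-0.135,0],0.435],
    [-0.6,[-0.035,-0.18,0],0.58],
    [-0.6,[-0.04,-0.225,0],0.725]
  ]
}}

```text
time: 29.65
tool_pos: [0.4771, -0.0681, 0.2362]
tool_rot: [0.701, 0.097, 0.7, -0.098]
contact_force: [-0.0, 0.1, 0.6]
gripper_width: 0.8
```

Run:
```python
from h import *
dist()
im,d,W=rects('top',near=(.55,0.05),r=.55,zlo=.08,zhi=.11,name='t4.png')
```

```text
t 29.65 p [ 0.4771 -0.0681  0.2362] jaw -15.8 dist 174.2 lat -90.0 f [-0.   0.1  0.6] w 0.8 q6 -0.02
top npx 360 c 876.0 -387.0 L,S 73.9 56.6 ang 0.2 z [0.083 0.09  0.093] rgb [166 170 174]
top npx 195 c 752.4 188.4 L,S 47.9 45.0 ang -53.5 z [0.082 0.091 0.104] rgb [79 48 23]
top npx 693 c 621.9 577.6 L,S 120.4 40.7 ang -1.5 z [0.083 0.09  0.094] rgb [ 29  63 116]
top npx 237 c 541.1 413.4 L,S 59.9 20.9 ang -2.3 z [0.085 0.099 0.103] rgb [ 37 111  57]
top npx 219 c 537.3 321.4 L,S 58.3 20.6 ang -3.3 z [0.085 0.099 0.103] rgb [ 34  72 147]
top npx 202 c 459.1 -360.7 L,S 59.8 21.3 ang 31.0 z [0.085 0.094 0.098] rgb [42 43 46]
top npx 192 c 323.8 421.8 L,S 69.0 68.1 ang 58.3 z [0.081 0.089 0.094] rgb [119 126 128]
```

View pics/t4.png

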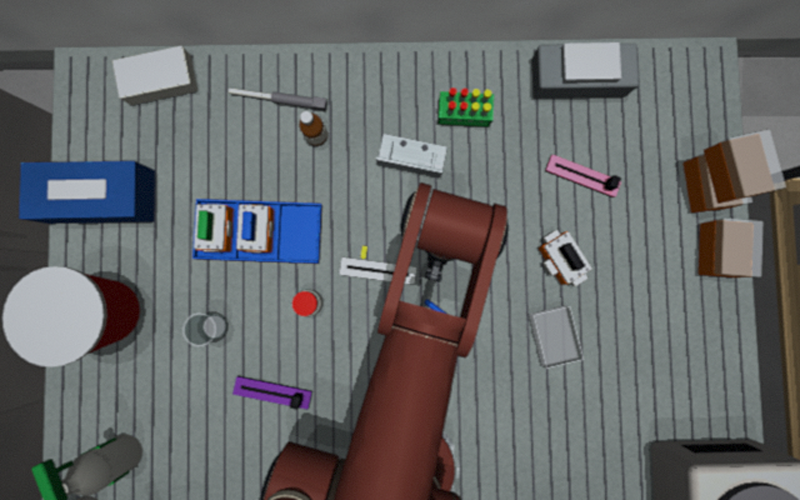

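Emit:
{"method": "play_rows", "body": {
  "motion": [
    [-0.6,[-0.004,-0.045,0],0.145],
    [-0.6,[-0.008,-0.09,0],0.29],
    [-0.6,[-0.012,-0.135,0],0.435],
    [-0.6,[-0.015,-0.18,0],0.58],
    [-0.6,[-0.018,-0.225,0],0.725]
  ]
}}

```text
time: 30.2
tool_pos: [0.4596, -0.292, 0.2361]
tool_rot: [0.692, -0.146, 0.691, 0.145]
contact_force: [1.1, -1.1, -0.1]
gripper_width: 0.801
```

Emit:
{"method": "play_rows", "body": {
  "motion": [
    [-0.6,[0,-0.03,0],0.145],
    [-0.6,[0,-0.05,0],0.29],
    [-0.6,[0,-0.05,0],0.435],
    [-0.6,[0,-0.05,0],0.58],
    [-0.6,[0,-0.05,0],0.725]
  ]
}}

```text
time: 30.7
tool_pos: [0.4599, -0.3405, 0.2357]
tool_rot: [0.595, -0.382, 0.595, 0.381]
contact_force: [0.7, -0.2, 0.2]
gripper_width: 0.799
```

Emit:
{"method": "play_rows", "body": {
  "motion": [
    [-0.6,[0,0,0],0.145],
    [-0.6,[0,0,0],0.29],
    [-0.6,[0,0,0],0.435],
    [-0.6,[0,0,0],0.58],
    [-0.6,[0,0,0],0.725]
  ]
}}

```text
time: 31.2
tool_pos: [0.46, -0.3401, 0.2359]
tool_rot: [-0.421, 0.568, -0.421, -0.568]
contact_force: [0.4, 1.4, -0.3]
gripper_width: 0.802
```

Emit:
{"method": "play_rows", "body": {
  "motion": [
    [-0.6,[0,0,0],0.145],
    [-0.6,[0,0,0],0.195],
    [-0.6,[0,0,0],0.195]
  ]
}}

```text
time: 31.5
tool_pos: [0.46, -0.3402, 0.2358]
tool_rot: [-0.366, 0.606, -0.366, -0.605]
contact_force: [0.3, 1.2, -0.1]
gripper_width: 0.799
```

Run:
```python
from h import *
dist()
rects('wrist',name='w13.png',near=(.458,-.36))
```

```text
t 31.5 p [ 0.46   -0.3402  0.2358] jaw 117.7 dist 130.6 lat -359.1 f [ 0.3  1.2 -0.1] w 0.799 q6 -2.82
wrist npx 1554 c 456.5 -361.3 L,S 60.0 20.1 ang 30.5 z [0.093 0.096 0.097] rgb [21 20 21]
```

View pics/w13.png

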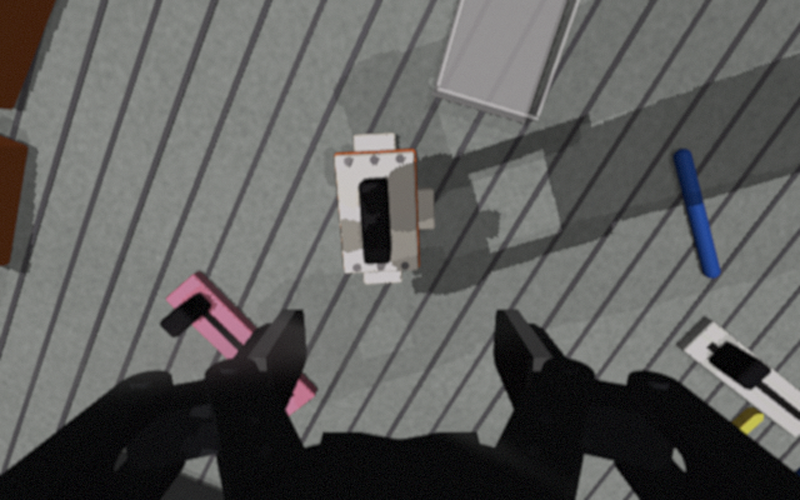

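Emit:
{"method": "play_rows", "body": {
  "motion": [
    [-0.6,[-0.0025,-0.021,-0.045],0.045],
    [-0.6,[-0.0025,-0.021,-0.095],0.045],
    [-0.6,[-0.0025,-0.021,-0.14],0.045],
    [-0.6,[-0.0025,-0.021,-0.165],0.045],
    [-0.6,[-0.0025,-0.021,-0.173],0.045]
  ]
}}

```text
time: 32.05
tool_pos: [0.4552, -0.3592, 0.0583]
tool_rot: [0.353, -0.611, 0.351, 0.616]
contact_force: [-0.4, 0.2, 0.4]
gripper_width: 0.801
```

Emit:
{"method": "play_rows", "body": {
  "motion": [
    [-0.6,[0,0,0],0],
    [1,[0,0,0],0],
    [1,[0,0,0],0],
    [1,[0,0,0],0],
    [1,[0,0,0],0]
  ]
}}

```text
time: 32.55
tool_pos: [0.4579, -0.362, 0.0642]
tool_rot: [-0.352, 0.614, -0.352, -0.613]
contact_force: [-0.5, 0.8, 5.1]
gripper_width: 0.226
```

Run:
```python
from h import *
dist(); held('w14.png')
```

```text
t 32.55 p [ 0.4579 -0.362   0.0642] jaw 120.3 dist 127.7 lat -380.8 f [-0.5  0.8  5.1] w 0.226 q6 -2.9
lid h [-9.5 -8.1 -7. ] tool y max [48.6 49.5] z rng [-29.6 -28.7  30.3  31.3]
end clip top y [56.9 62.7 63.7] 1602
side clip 1 [40.8 45.9 47. ] 1300
```

Emit:
{"method": "play_rows", "body": {
  "motion": [
    [1,[0,0,0.007],0],
    [1,[0.015,0.035,0.007],-0.09],
    [1,[0.035,0.08,0.007],-0.21],
    [1,[0.055,0.125,0.007],-0.35],
    [1,[0.075,0.17,0.007],-0.49]
  ]
}}

```text
time: 33.1
tool_pos: [0.5305, -0.1925, 0.0686]
tool_rot: [0.489, -0.51, 0.49, 0.511]
contact_force: [1.0, -0.5, -3.3]
gripper_width: 0.226
```

Emit:
{"method": "play_rows", "body": {
  "motion": [
    [1,[0.015,0.045,0],-0.14],
    [1,[0.02,0.09,0],-0.262],
    [1,[0.025,0.135,-0.001],-0.262],
    [1,[0.045,0.175,-0.002],-0.262],
    [1,[0.056,0.19,-0.002],-0.262]
  ]
}}

```text
time: 33.6
tool_pos: [0.5865, -0.0008, 0.0665]
tool_rot: [0.55, -0.444, 0.55, 0.445]
contact_force: [0.3, -1.0, -3.3]
gripper_width: 0.225
```

Emit:
{"method": "play_rows", "body": {
  "motion": [
    [1,[0,0,0],0],
    [1,[0,0,0],0]
  ]
}}

```text
time: 33.8
tool_pos: [0.5863, -0.0048, 0.0668]
tool_rot: [0.55, -0.444, 0.551, 0.444]
contact_force: [0.3, -0.1, -3.3]
gripper_width: 0.223
```

Run:
```python
from h import *
dist(); held('w15.png')
```

```text
t 33.8 p [ 0.5863 -0.0048  0.0668] jaw 77.7 dist 81.8 lat -4.1 f [ 0.3 -0.1 -3.3] w 0.223 q6 -1.49
lid h [-9.6 -8.2 -7.1] tool y max [48.9 49.4] z rng [-30.1 -29.1  29.9  30.9]
end clip top y [57.3 63.1 64. ] 1612
side clip 1 [40.4 45.4 46.6] 1279
```

View pics/w15.png

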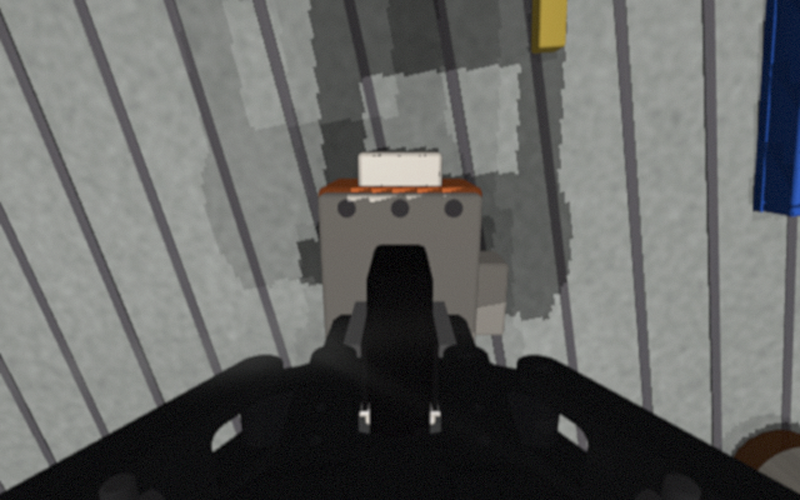

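The black rack is held squarely. Pressing its end clip.

Emit:
{"method": "play_rows", "body": {
  "motion": [
    [1,[0.01,-0.0022,0],-0.008],
    [1,[0.018,-0.004,0],-0.008],
    [1,[0.022,-0.005,0],-0.008],
    [1,[0.025,-0.0057,0],-0.008],
    [1,[0.0275,-0.0063,0],-0.008]
  ]
}}

```text
time: 34.35
tool_pos: [0.6138, -0.0113, 0.0668]
tool_rot: [0.552, -0.441, 0.553, 0.442]
contact_force: [-4.2, -0.6, -2.4]
gripper_width: 0.222
```

Emit:
{"method": "play_rows", "body": {
  "motion": [
    [1,[0.001,-0.0002,0],0],
    [1,[0.002,-0.0005,0],0],
    [1,[0.002,-0.0005,0],0]
  ]
}}

```text
time: 34.65
tool_pos: [0.6148, -0.0112, 0.0668]
tool_rot: [0.551, -0.44, 0.554, 0.442]
contact_force: [-8.2, -1.7, -0.8]
gripper_width: 0.222
```

Emit:
{"method": "play_rows", "body": {
  "motion": [
    [1,[0.001,-0.0002,0],0],
    [1,[0.002,-0.0004,0],0],
    [1,[0.002,-0.0004,0],0]
  ]
}}

```text
time: 34.95
tool_pos: [0.6151, -0.0111, 0.0666]
tool_rot: [0.55, -0.439, 0.555, 0.444]
contact_force: [-13.8, -0.1, 4.3]
gripper_width: 0.228
```

Run:
```python
from h import *
dist()
```

```text
t 34.95 p [ 0.6151 -0.0111  0.0666] jaw 77.3 dist 52.4 lat -3.8 f [-13.8  -0.1   4.3] w 0.228 q6 -1.49
```

Emit:
{"method": "play_rows", "body": {
  "motion": [
    [1,[-0.015,0.003,0],0],
    [1,[-0.03,0.0088,0],-0.02],
    [1,[-0.03,0.0088,0],-0.165],
    [1,[-0.03,0.0088,0],-0.31],
    [1,[-0.03,0.0088,0],-0.455]
  ]
}}

```text
time: 35.45
tool_pos: [0.5897, -0.0026, 0.0681]
tool_rot: [0.64, -0.304, 0.637, 0.303]
contact_force: [-0.1, -0.0, -3.4]
gripper_width: 0.222
```

Emit:
{"method": "play_rows", "body": {
  "motion": [
    [1,[0,0,0],-0.145],
    [1,[0,0,0],-0.29],
    [1,[0,0,0],-0.435],
    [1,[0,0,0],-0.58],
    [1,[0,0,0],-0.72]
  ]
}}

```text
time: 35.95
tool_pos: [0.5897, -0.0026, 0.068]
tool_rot: [0.706, -0.059, 0.703, 0.059]
contact_force: [0.3, -0.3, -3.1]
gripper_width: 0.224
```

Emit:
{"method": "play_rows", "body": {
  "motion": [
    [1,[0,0,0],-0.145],
    [1,[0,0,0],-0.29],
    [1,[0,0,0],-0.398],
    [1,[0,0,0],-0.398],
    [1,[0,0,0],-0.398]
  ]
}}

```text
time: 36.45
tool_pos: [0.5891, -0.0027, 0.0678]
tool_rot: [0.703, 0.079, 0.702, -0.078]
contact_force: [-0.0, -0.7, -2.9]
gripper_width: 0.226
```

Run:
```python
from h import *
dist(); held()
```

```text
t 36.45 p [ 0.5891 -0.0027  0.0678] jaw -12.7 dist 79.5 lat -1.4 f [-0.  -0.7 -2.9] w 0.226 q6 0.09
lid h [-9.6 -8.2 -7.1] tool y max [48.3 48.8] z rng [-31.1 -30.2  28.8  29.7]
end clip top y [56.6 62.4 63.4] 1598
side clip 1 [39.7 44.5 45.6] 1230
```

Emit:
{"method": "play_rows", "body": {
  "motion": [
    [1,[0.015,-0.0034,0],0],
    [1,[0.026,-0.006,0],0],
    [1,[0.031,-0.007,0],0],
    [1,[0.036,-0.0082,0],0],
    [1,[0.04,-0.0091,0],0]
  ]
}}

```text
time: 37.0
tool_pos: [0.6276, -0.0117, 0.0668]
tool_rot: [0.702, 0.079, 0.704, -0.079]
contact_force: [-4.3, 0.6, -1.3]
gripper_width: 0.223
```

Emit:
{"method": "play_rows", "body": {
  "motion": [
    [1,[0.002,-0.0005,0],0],
    [1,[0.004,-0.0009,0],0],
    [1,[0.004,-0.0009,0],0]
  ]
}}

```text
time: 37.3
tool_pos: [0.6317, -0.0126, 0.0669]
tool_rot: [0.702, 0.079, 0.703, -0.079]
contact_force: [-4.6, 0.4, -1.8]
gripper_width: 0.224
```

Emit:
{"method": "play_rows", "body": {
  "motion": [
    [1,[0.001,-0.0002,0],0],
    [1,[0.002,-0.0004,0],0],
    [1,[0.002,-0.0004,0],0]
  ]
}}

```text
time: 37.6
tool_pos: [0.6319, -0.0126, 0.0669]
tool_rot: [0.7, 0.079, 0.705, -0.079]
contact_force: [-11.1, 2.4, 2.4]
gripper_width: 0.224
```

Run:
```python
from h import *
dist()
```

```text
t 37.6 p [ 0.6319 -0.0126  0.0669] jaw -12.9 dist 35.6 lat -1.6 f [-11.1   2.4   2.4] w 0.224 q6 0.09
```

Emit:
{"method": "play_rows", "body": {
  "motion": [
    [1,[-0.022,0.005,0],0],
    [1,[-0.044,0.01,0],-0.02],
    [1,[-0.044,0.01,0],-0.165],
    [1,[-0.044,0.01,0],-0.31],
    [1,[-0.044,0.01,0],-0.455]
  ]
}}

```text
time: 38.1
tool_pos: [0.5917, -0.0035, 0.0681]
tool_rot: [0.668, 0.238, 0.664, -0.237]
contact_force: [-0.3, -0.6, -3.0]
gripper_width: 0.227
```

Emit:
{"method": "play_rows", "body": {
  "motion": [
    [1,[0,0,0],-0.145],
    [1,[0,0,0],-0.29],
    [1,[0,0,0],-0.435],
    [1,[0,0,0],-0.58],
    [1,[0,0,0],-0.72]
  ]
}}

```text
time: 38.6
tool_pos: [0.5919, -0.0036, 0.0681]
tool_rot: [0.541, 0.458, 0.538, -0.456]
contact_force: [0.1, -0.0, -3.0]
gripper_width: 0.218
```

Emit:
{"method": "play_rows", "body": {
  "motion": [
    [1,[0,0,0],-0.145],
    [1,[0,0,0],-0.29],
    [1,[0,0,0],-0.396],
    [1,[0,0,0],-0.396]
  ]
}}

```text
time: 39.0
tool_pos: [0.5916, -0.0036, 0.068]
tool_rot: [0.442, 0.554, 0.44, -0.552]
contact_force: [-0.8, 0.0, -4.4]
gripper_width: 0.224
```

Run:
```python
from h import *
dist(); held('w16.png')
```

```text
t 39.0 p [ 0.5916 -0.0036  0.068 ] jaw -102.9 dist 76.9 lat -1.7 f [-0.8  0.  -4.4] w 0.224 q6 1.66
lid h [-15.9  -8.5  -7.2] tool y max [81.2 81.3] z rng [-58.1 -53.   53.1  58.2]
end clip top y [56.1 61.9 75.4] 1715
side clip 1 [34.5 34.9 35.1] 74
```

View pics/w16.png

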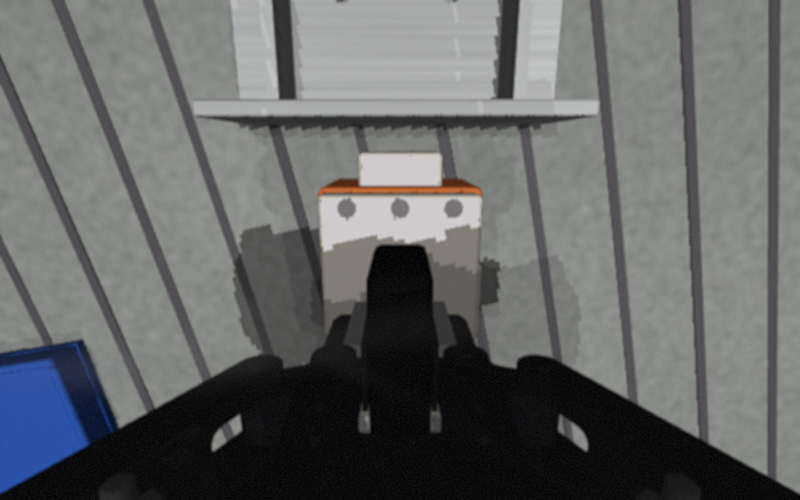

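The side clip is home (35). Now black's tail clip.

Emit:
{"method": "play_rows", "body": {
  "motion": [
    [1,[0.009,-0.002,0],0],
    [1,[0.013,-0.003,0],0],
    [1,[0.017,-0.0039,0],0],
    [1,[0.02,-0.0045,0],0],
    [1,[0.022,-0.005,0],0]
  ]
}}

```text
time: 39.55
tool_pos: [0.6121, -0.0082, 0.067]
tool_rot: [-0.44, -0.553, -0.441, 0.553]
contact_force: [-3.8, 1.0, -1.3]
gripper_width: 0.225
```

Emit:
{"method": "play_rows", "body": {
  "motion": [
    [1,[0.001,-0.0002,0],0],
    [1,[0.003,-0.0007,0],0],
    [1,[0.003,-0.0007,0],0]
  ]
}}

```text
time: 39.85
tool_pos: [0.6153, -0.0089, 0.067]
tool_rot: [-0.441, -0.553, -0.441, 0.553]
contact_force: [-3.0, 0.8, -2.8]
gripper_width: 0.224
```

Emit:
{"method": "play_rows", "body": {
  "motion": [
    [1,[0.001,-0.0002,0],0],
    [1,[0.002,-0.0004,0],0],
    [1,[0.002,-0.0004,0],0]
  ]
}}

```text
time: 40.15
tool_pos: [0.6156, -0.0089, 0.0671]
tool_rot: [-0.439, -0.552, -0.442, 0.554]
contact_force: [-9.2, 1.6, 2.2]
gripper_width: 0.227
```

Run:
```python
from h import *
dist()
```

```text
t 40.15 p [ 0.6156 -0.0089  0.0671] jaw -102.9 dist 52.4 lat -1.6 f [-9.2  1.6  2.2] w 0.227 q6 1.66
```

Emit:
{"method": "play_rows", "body": {
  "motion": [
    [1,[-0.015,0.004,0],0],
    [1,[-0.035,0.012,0.01],0.05],
    [1,[-0.045,0.03,0.03],0.1],
    [1,[-0.055,0.06,0.04],0.168],
    [1,[-0.055,0.06,0.04],0.168]
  ]
}}

```text
time: 40.65
tool_pos: [0.5639, 0.053, 0.1101]
tool_rot: [0.488, 0.515, 0.485, -0.511]
contact_force: [-0.6, -0.1, -3.0]
gripper_width: 0.225
```

Emit:
{"method": "play_rows", "body": {
  "motion": [
    [1,[-0.01,0.045,0],0],
    [1,[-0.02,0.09,0],0],
    [1,[-0.028,0.135,0],0],
    [1,[-0.034,0.165,0],0],
    [1,[-0.034,0.18,0],0]
  ]
}}

```text
time: 41.15
tool_pos: [0.5285, 0.2329, 0.1074]
tool_rot: [0.486, 0.514, 0.486, -0.513]
contact_force: [-0.2, 0.2, -3.3]
gripper_width: 0.229
```

Emit:
{"method": "play_rows", "body": {
  "motion": [
    [1,[0,0,0],0]
  ]
}}

```text
time: 41.25
tool_pos: [0.5291, 0.232, 0.1075]
tool_rot: [0.487, 0.514, 0.486, -0.513]
contact_force: [0.2, -0.5, -3.3]
gripper_width: 0.221
```

Run:
```python
from h import *
dist(); held('w17.png')
```

```text
t 41.25 p [0.5291 0.232  0.1075] jaw -93.1 dist 190.1 lat 214.1 f [ 0.2 -0.5 -3.3] w 0.221 q6 1.91
lid h [-9.5 -8.1 -7.1] tool y max [47.3 47.8] z rng [-30.5 -29.6  29.4  30.3]
end clip top y [50.2 51.3 51.4] 384
side clip 1 [34.4 34.8 35. ] 65
```

View pics/w17.png

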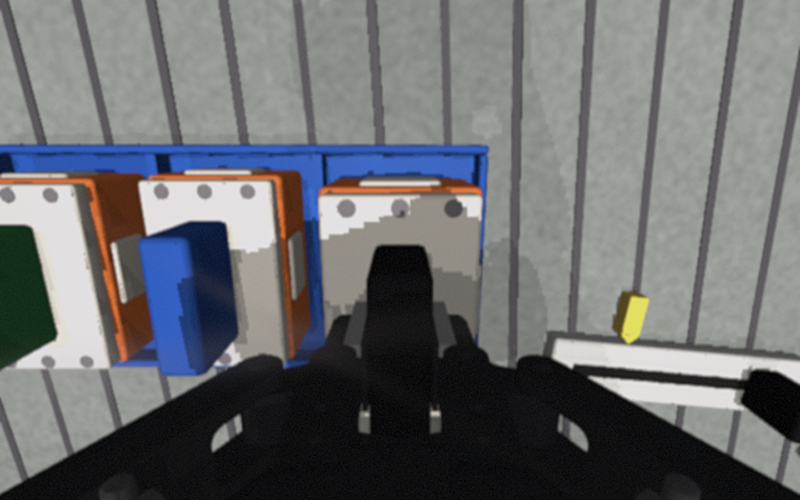

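Emit:
{"method": "play_rows", "body": {
  "motion": [
    [1,[0.001,0,-0.01],0],
    [1,[0.001,0,-0.022],0],
    [1,[0.001,0,-0.031],0],
    [1,[0.001,0,-0.036],0],
    [1,[0.001,0,-0.0375],0]
  ]
}}

```text
time: 41.8
tool_pos: [0.5292, 0.23, 0.0694]
tool_rot: [-0.485, -0.514, -0.485, 0.515]
contact_force: [-4.8, -3.3, 6.7]
gripper_width: 0.229
```

Emit:
{"method": "play_rows", "body": {
  "motion": [
    [-0.3,[0,0,0],0],
    [-0.6,[0,0,0],0],
    [-0.6,[0,0,0],0],
    [-0.6,[0,0,0.03],0],
    [-0.6,[0,0,0.08],0]
  ]
}}

```text
time: 42.3
tool_pos: [0.5265, 0.2299, 0.1465]
tool_rot: [-0.484, -0.511, -0.487, 0.517]
contact_force: [-0.1, -0.4, -0.8]
gripper_width: 0.798
```

Emit:
{"method": "play_rows", "body": {
  "motion": [
    [-0.6,[0,0,0.04],0],
    [-0.6,[0,-0.02,0.08],0],
    [-0.6,[0,-0.06,0.085],0],
    [-0.6,[0,-0.1,0.085],0],
    [-0.6,[0,-0.13,0.085],0]
  ]
}}

```text
time: 42.8
tool_pos: [0.5297, 0.0991, 0.2363]
tool_rot: [0.486, 0.515, 0.485, -0.513]
contact_force: [0.4, -1.0, -0.6]
gripper_width: 0.798
```

Run:
```python
from h import *
dist()
im,d=cams.grab_frame('wrist'); save('w18.png',im,1.25)
im,d=cams.grab_frame('side'); save('s3.png',im[180:330,140:340],4)
im,d,W=rects('top',near=(.53,0.32),r=.16,zlo=.08,zhi=.11); save('t5.png',im,1.25); np.savez('/tmp/top5.npz',im=im,d=d)
```

```text
t 42.8 p [0.5297 0.0991 0.2363] jaw -93.3 dist 160.1 lat 84.7 f [ 0.4 -1.  -0.6] w 0.798 q6 1.67
top npx 235 c 541.0 413.6 L,S 59.7 21.3 ang -2.8 z [0.085 0.099 0.103] rgb [ 37 113  59]
top npx 220 c 537.6 322.0 L,S 58.7 21.1 ang -3.8 z [0.083 0.1   0.103] rgb [ 35  74 149]
```

View pics/w18.png

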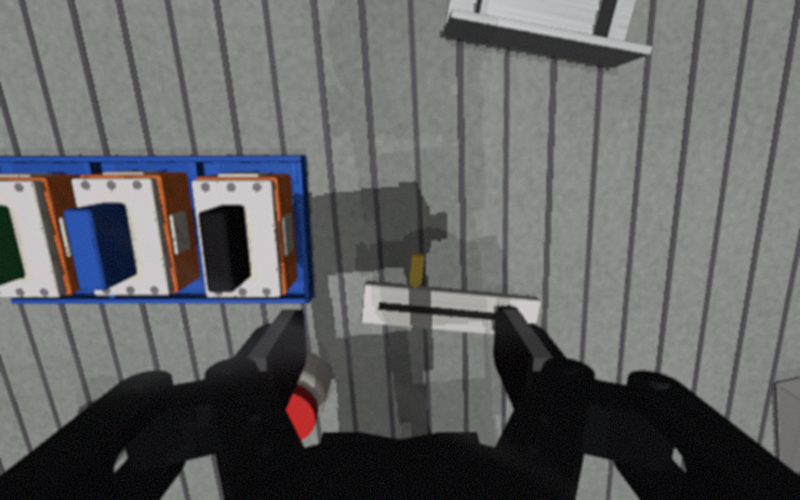

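View pics/s3.png

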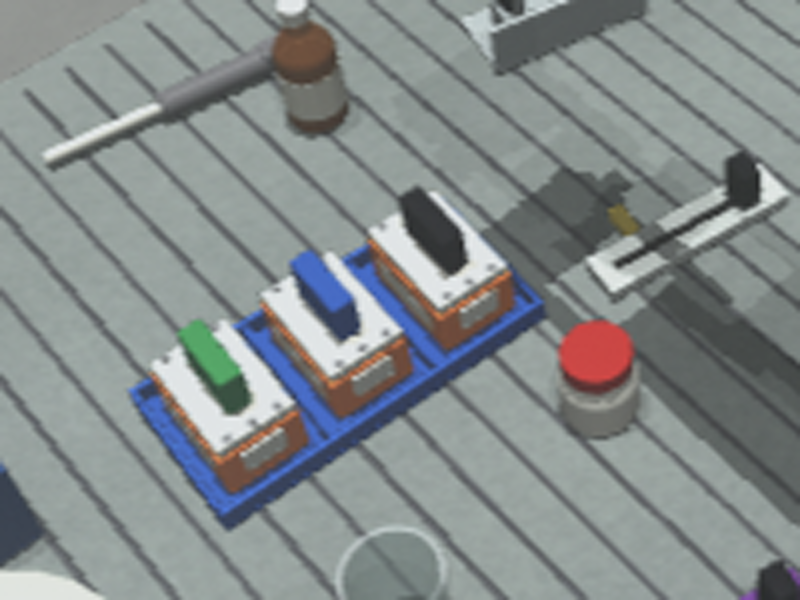

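All three racks stand upright in their own bays, and the end faces at (265,450), (373,375) and (480,310) show flush clips. Next is the timer: I move to where both its grip and the pointer are in view.

Emit:
{"method": "play_rows", "body": {
  "motion": [
    [-0.6,[-0.03,-0.01,0],-0.05],
    [-0.6,[-0.06,-0.02,0],-0.1],
    [-0.6,[-0.09,-0.03,0],-0.1],
    [-0.6,[-0.12,-0.04,0],-0.1],
    [-0.6,[-0.14,-0.05,0],-0.1]
  ]
}}

```text
time: 43.45
tool_pos: [0.388, 0.0515, 0.2348]
tool_rot: [0.46, 0.537, 0.46, -0.537]
contact_force: [0.5, -0.6, 0.3]
gripper_width: 0.805
```

Emit:
{"method": "play_rows", "body": {
  "motion": [
    [-0.6,[0,0,0],0],
    [-0.6,[0,0,0],0]
  ]
}}

```text
time: 43.65
tool_pos: [0.3897, 0.0513, 0.2353]
tool_rot: [0.46, 0.538, 0.459, -0.537]
contact_force: [-0.3, 0.6, 0.1]
gripper_width: 0.801
```

Run:
```python
from h import *
dist()
c=cam('wrist'); im,d=cams.grab_frame('wrist'); save('w19.png',im,1.25); np.savez('/tmp/w19.npz',im=im,d=d,K=c[0],R=c[1],t=c[2])
for n in ['wrist']:
    for t in ['pointer','timer_base','timer_top']:
        for r in nets.landmark_of(n,t)[:2]: print(t,round(r['score'],2),np.round(r['at'],4))
```

```text
t 43.65 p [0.3897 0.0513 0.2353] jaw -99.0 dist 286.0 lat 7.0 f [-0.3  0.6  0.1] w 0.801 q6 1.67
pointer 0.65 [ 0.4665  0.086  -0.0015]
timer_base 0.74 [0.177  0.2899 0.0033]
timer_base 0.64 [0.438  0.0571 0.0034]
timer_top 0.63 [0.4321 0.0059 0.0566]
```

View pics/w19.png

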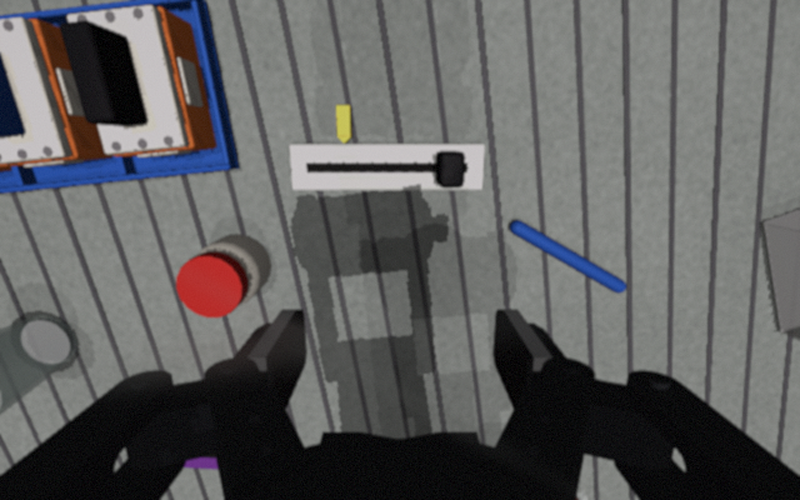

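```bash
cat > tm.py <<'E'
from h import *
def meas(im,d,c,box=None):
    W=cloud('wrist',d,c); H=cv2.cvtColor(im,cv2.COLOR_RGB2HSV)
    K,R,t=c
    vv,uu=np.mgrid[0:400,0:640]
    ray=np.stack([(uu-K[0,2])/K[0,0],(vv-K[1,2])/K[1,1],np.ones_like(uu,float)],-1)@R
    C=-R.T@t
    def plane(m,z): 
        r=ray[m]; s=(z-C[2])/r[:,2]; return (C+r*s[:,None])[:,:2]
    near=(np.hypot(W[...,0]-.44,W[...,1]-.055)<.14)
    # track top
    m=near&(W[...,2]>.009)&(W[...,2]<.02)&(H[...,1]<60)
    n,l,st,_=cv2.connectedComponentsWithStats(m.astype(np.uint8)); i=1+np.argmax(st[1:,4])
    P=plane(l==i,.014); b=cv2.minAreaRect((P*1000).astype(np.float32)); 
    q=cv2.boxPoints(b); e=max([(q[1]-q[0]),(q[2]-q[1])],key=np.linalg.norm); e=e/np.linalg.norm(e); e=e if e[1]>0 else -e
    print('track',np.round(b[0],1),np.round(b[1],1),'ydir',e.round(4),'yaw',round(float(np.degrees(np.arctan2(-e[0],e[1]))),2))
    tc=np.array(b[0])
    m=near&(H[...,0]>20)&(H[...,0]<36)&(H[...,1]>110)
    P=plane(m,.012)*1000; rel=P-tc; along=rel@e; perp=rel@np.array([e[1],-e[0]])
    # centre line from width extents in perp bins
    cs=[]
    for a in np.arange(np.floor(perp.min()),perp.max(),2.):
        k=(perp>=a)&(perp<a+2)
        if k.sum()>2: cs.append((a+1,along[k].min(),along[k].max()))
    cs=np.array(cs); print('ptr perp range',perp.min().round(1),perp.max().round(1),'n',m.sum(),'along min/max/mid',np.round([along.min(),along.max(),(along.min()+along.max())/2,along.mean()],2))
    mid=(along.min()+along.max())/2
    m=near&(W[...,2]>.044)&(W[...,2]<.064)
    if m.sum()>30:
        P=plane(m,.054)*1000; rel=P-tc; g=rel@e; pp=rel@np.array([e[1],-e[0]])
        print('grip top along',g.min().round(1),g.max().round(1),'mid',((g.min()+g.max())/2).round(2),'perp',pp.min().round(1),pp.max().round(1),'mean',g.mean().round(2),'xy',((P.min(0)+P.max(0))/2).round(1), 'ztop',np.round(np.median(W[m][:,2]),4))
    print('ptr target xy on track axis',(tc+e*mid).round(1))
    return tc,e,mid
E
python3 - <<'E'
from tm import *
z=np.load('/tmp/w19.npz'); meas(z['im'],z['d'],(z['K'],z['R'],z['t']))
im=z['im'][60:170,210:410]; save('crop_timer.png',im,4)
E
```

```text
track [437.9  55.4] [169.6  38.6] ydir [0.1557 0.9878] yaw -8.96
ptr perp range -360.7 51.0 n 537 along min/max/mid [-439.83  409.54  -15.14    8.91]
grip top along -61.7 -41.1 mid -51.43 perp -13.3 13.5 mean -51.58 xy [430.    4.7] ztop 0.0551
ptr target xy on track axis [435.5  40.4]
```

View pics/crop_timer.png

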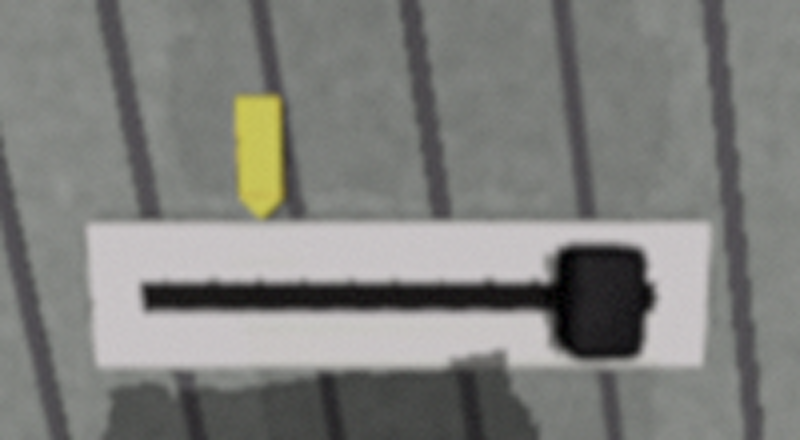

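```bash
sed -i "s/    P=plane(m,.012)\*1000; rel=P-tc; along/    n,l,st,_=cv2.connectedComponentsWithStats((m\&(W[...,2]>.004)).astype(np.uint8)); m=l==1+np.argmax(st[1:,4])\n    P=plane(m,.012)*1000; rel=P-tc; along/" tm.py
sed -i "s/    mid=(along.min/    print(cs.round(1).tolist())\n    mid=(along.min/" tm.py
python3 - <<'E'
from tm import *
z=np.load('/tmp/w19.npz'); meas(z['im'],z['d'],(z['K'],z['R'],z['t']))
E
```

```text
track [437.9  55.4] [169.6  38.6] ydir [0.1557 0.9878] yaw -8.96
ptr perp range 21.4 51.0 n 324 along min/max/mid [30.43 43.06 36.74 36.83]
[[22.0, 33.8, 39.3], [24.0, 32.7, 41.3], [26.0, 30.5, 42.4], [28.0, 30.4, 42.3], [30.0, 31.4, 42.2], [32.0, 31.3, 42.1], [34.0, 31.3, 42.1], [36.0, 31.2, 43.1], [38.0, 31.2, 43.0], [40.0, 31.1, 42.9], [42.0, 31.0, 42.8], [44.0, 31.0, 42.7], [46.0, 30.9, 42.7], [48.0, 30.9, 42.6], [50.0, 30.8, 42.5], [52.0, 31.8, 41.4]]
grip top along -61.7 -41.1 mid -51.43 perp -13.3 13.5 mean -51.58 xy [430.    4.7] ztop 0.0551
ptr target xy on track axis [443.6  91.7]
```

The pointer's centre line lies 36.7 mm beyond the track's middle, and the grip is at -51.5 mm. I grip it across its 20 mm.

Emit:
{"method": "play_rows", "body": {
  "motion": [
    [-0.6,[0.02,-0.025,-0.02],0],
    [-0.6,[0.0403,-0.0466,-0.06],0],
    [-0.6,[0.0403,-0.0466,-0.1],0],
    [-0.6,[0.0403,-0.0466,-0.14],0],
    [-0.6,[0.0403,-0.0466,-0.17],0]
  ]
}}

```text
time: 44.35
tool_pos: [0.4287, 0.0043, 0.0618]
tool_rot: [-0.458, -0.537, -0.46, 0.538]
contact_force: [0.4, -0.4, -0.8]
gripper_width: 0.8
```

Emit:
{"method": "play_rows", "body": {
  "motion": [
    [-0.6,[0,0,-0.015],0],
    [-0.6,[0,0,-0.025],0],
    [-0.6,[0,0,-0.034],0],
    [-0.6,[0,0,-0.034],0]
  ]
}}

```text
time: 44.75
tool_pos: [0.4294, 0.0042, 0.0301]
tool_rot: [-0.459, -0.537, -0.46, 0.538]
contact_force: [-0.0, -0.8, 0.0]
gripper_width: 0.799
```

Run:
```python
from h import *
dist()
im,d=cams.grab_frame('wrist'); save('w20.png',im,1.25)
```

```text
t 44.75 p [0.4294 0.0042 0.0301] jaw -99.0 dist 236.8 lat -30.1 f [-0.  -0.8  0. ] w 0.799 q6 1.56
```

View pics/w20.png

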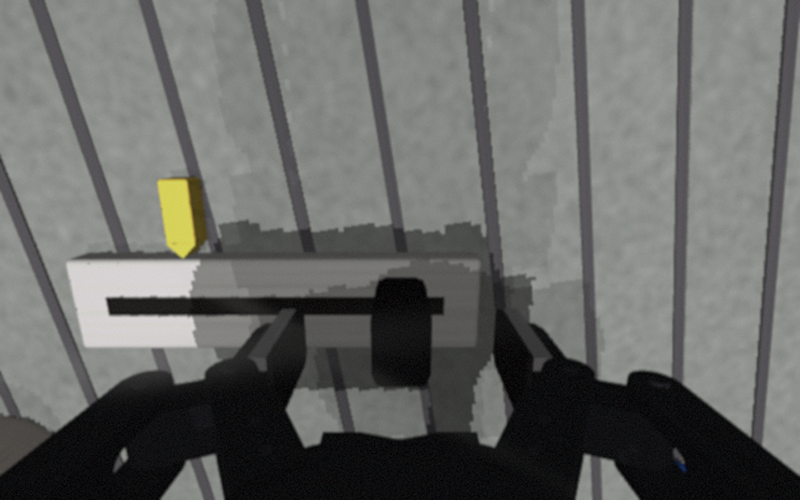

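The grip at (400,330) is centred between the open pads. I close, then slide along the track (direction 0.156, 0.988).

Emit:
{"method": "play_rows", "body": {
  "motion": [
    [0,[0,0,0],0],
    [1,[0,0,0],0],
    [1,[0,0,0],0],
    [1,[0,0,0],0],
    [1,[0,0,0],0]
  ]
}}

```text
time: 45.3
tool_pos: [0.4302, 0.004, 0.0317]
tool_rot: [0.46, 0.538, 0.459, -0.537]
contact_force: [-1.6, 1.0, 5.9]
gripper_width: 0.215
```

Emit:
{"method": "play_rows", "body": {
  "motion": [
    [1,[0.002,0.012,0],0],
    [1,[0.005,0.03,0],0],
    [1,[0.008,0.05,0],0],
    [1,[0.011,0.07,0],0],
    [1,[0.0125,0.08,0],0]
  ]
}}

```text
time: 45.8
tool_pos: [0.4429, 0.0849, 0.0317]
tool_rot: [0.46, 0.538, 0.459, -0.537]
contact_force: [-1.8, -2.0, 4.8]
gripper_width: 0.221
```

Emit:
{"method": "play_rows", "body": {
  "motion": [
    [1,[0,0,0],0],
    [1,[0,0,0],0]
  ]
}}

```text
time: 46.0
tool_pos: [0.4428, 0.0848, 0.0317]
tool_rot: [0.459, 0.538, 0.459, -0.537]
contact_force: [-1.6, 2.1, 6.0]
gripper_width: 0.225
```

Run:
```python
from tm import *
p,j,s=jaw(); print(p,j,s['gripper_width'],s['contact_force'])
tc=np.array([437.9,55.4]); e=np.array([.1557,.9878]); print('along TCP',(p[:2]*1000-tc)@e)
c=cam('wrist'); im,d=cams.grab_frame('wrist'); save('w21.png',im,1.25); meas(im,d,c)
```

```text
[0.44284954 0.08481254 0.03170799] -98.9524858250845 0.22485823168864824 [-1.56043578  2.13924671  5.9583934 ]
along TCP 29.82435149010306
track [438.9  55.2] [169.5  41.2] ydir [0.1549 0.9879] yaw -8.91
ptr perp range 19.0 51.3 n 1372 along min/max/mid [31.29 43.19 37.24 37.12]
[[19.0, 36.6, 38.1], [21.0, 34.5, 40.2], [23.0, 32.4, 42.2], [25.0, 31.4, 43.2], [27.0, 31.4, 43.2], [29.0, 31.3, 43.1], [31.0, 31.3, 43.1], [33.0, 31.3, 43.1], [35.0, 31.3, 43.0], [37.0, 31.3, 43.0], [39.0, 31.3, 42.9], [41.0, 31.3, 42.9], [43.0, 31.3, 42.8], [45.0, 31.3, 42.8], [47.0, 31.3, 42.8], [49.0, 31.3, 42.7], [51.0, 31.8, 42.7]]
grip top along 5.7 54.4 mid 30.04 perp -16.5 17.0 mean 30.08 xy [443.4  84.6] ztop 0.0552
ptr target xy on track axis [444.7  92. ]
```

View pics/w21.png

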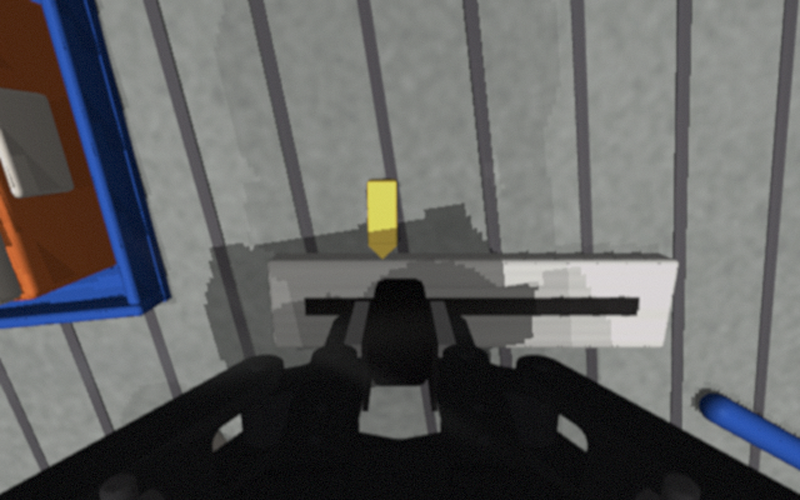

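Emit:
{"method": "play_rows", "body": {
  "motion": [
    [1,[0.0005,0.0035,0],0],
    [1,[0.0011,0.0071,0],0],
    [1,[0.0011,0.0071,0],0],
    [1,[0.0011,0.0071,0],0]
  ]
}}

```text
time: 46.45
tool_pos: [0.4439, 0.0913, 0.0317]
tool_rot: [0.459, 0.538, 0.459, -0.537]
contact_force: [-2.3, 0.5, 7.2]
gripper_width: 0.223
```

Run:
```python
from tm import *
p,j,s=jaw(); print(p,j,s['gripper_width'],s['contact_force'])
tc=np.array([438.7,55.3]); e=np.array([.155,.988]); print('along TCP',(p[:2]*1000-tc)@e)
c=cam('wrist'); im,d=cams.grab_frame('wrist'); save('w22.png',im,1.25); meas(im,d,c)
```

```text
[0.44386195 0.09130473 0.0317101 ] -98.98408256777844 0.22313858741249223 [-2.28533826  0.46300005  7.24158855]
along TCP 36.37277523248688
track [438.8  55.2] [169.5  41.2] ydir [0.1558 0.9878] yaw -8.96
ptr perp range 19.0 51.3 n 1370 along min/max/mid [31.21 43.06 37.14 37.11]
[[19.0, 36.4, 38.4], [21.0, 34.3, 40.0], [23.0, 32.2, 42.0], [25.0, 31.2, 43.1], [27.0, 31.2, 43.0], [29.0, 31.2, 43.0], [31.0, 31.3, 43.0], [33.0, 31.3, 43.0], [35.0, 31.3, 43.0], [37.0, 31.3, 42.9], [39.0, 31.3, 42.9], [41.0, 31.3, 42.9], [43.0, 31.3, 42.9], [45.0, 31.4, 42.9], [47.0, 31.4, 42.8], [49.0, 31.4, 42.8], [51.0, 31.9, 42.3]]
grip top along 12.2 61.0 mid 36.61 perp -16.5 17.0 mean 36.62 xy [444.4  91.1] ztop 0.0552
ptr target xy on track axis [444.6  91.9]
```

View pics/w22.png

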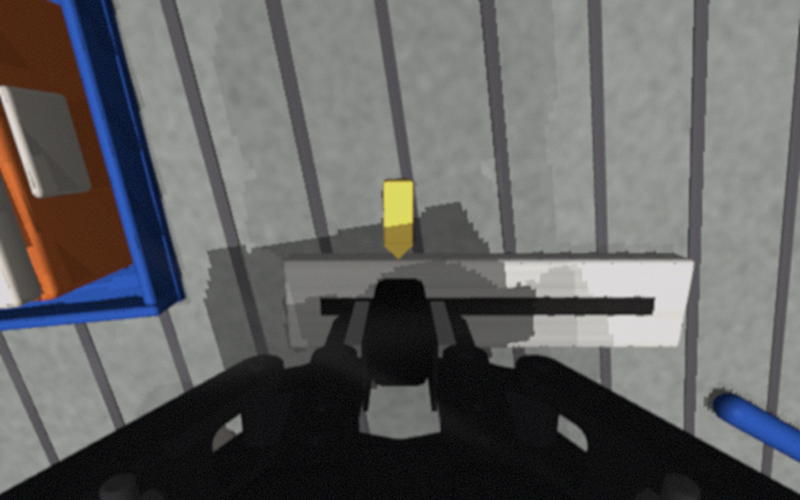

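The pointer tip at (398,257) is right above the grip's middle at (400,290). It is about 0.6 mm short, so I nudge it and release.

Emit:
{"method": "play_rows", "body": {
  "motion": [
    [1,[0.0001,0.0006,0],0],
    [1,[0.0001,0.0006,0],0]
  ]
}}

```text
time: 46.7
tool_pos: [0.4439, 0.0915, 0.0317]
tool_rot: [0.46, 0.538, 0.459, -0.537]
contact_force: [-2.6, -0.9, 6.6]
gripper_width: 0.22
```

Emit:
{"method": "play_rows", "body": {
  "motion": [
    [0.2,[0,0,0],0],
    [-0.3,[0,0,0],0],
    [-0.3,[0,0,0],0],
    [-0.3,[0,0,0.02],0],
    [-0.3,[0,0,0.06],0]
  ]
}}

```text
time: 47.2
tool_pos: [0.44, 0.0916, 0.0876]
tool_rot: [-0.457, -0.535, -0.461, 0.54]
contact_force: [0.4, -0.9, -0.0]
gripper_width: 0.649
```

Emit:
{"method": "play_rows", "body": {
  "motion": [
    [-0.3,[0,0,0.04],0],
    [-0.3,[-0.01,0,0.08],0],
    [-0.3,[-0.03,-0.02,0.12],0],
    [-0.3,[-0.05,-0.04,0.14],0],
    [-0.3,[-0.055,-0.04,0.14],0]
  ]
}}

```text
time: 47.7
tool_pos: [0.3892, 0.0505, 0.2349]
tool_rot: [0.461, 0.54, 0.457, -0.536]
contact_force: [0.2, 0.3, -0.0]
gripper_width: 0.651
```

Emit:
{"method": "play_rows", "body": {
  "motion": [
    [-0.3,[0,0,0],0],
    [-0.3,[0,0,0],0]
  ]
}}

```text
time: 47.9
tool_pos: [0.3879, 0.0521, 0.2292]
tool_rot: [-0.459, -0.537, -0.46, 0.538]
contact_force: [0.4, -0.4, 0.1]
gripper_width: 0.65
```

Run:
```python
from tm import *
p,j,s=jaw(); print(p,j,s['gripper_width'],s['contact_force'])
c=cam('wrist'); im,d=cams.grab_frame('wrist'); save('w23.png',im,1.25); meas(im,d,c)
```

```text
[0.38791473 0.05209805 0.22923417] -98.97848125182048 0.6498175336847234 [ 0.43826598 -0.39740718  0.06825691]
track [438.   55.3] [169.5  38.8] ydir [0.1562 0.9877] yaw -8.98
ptr perp range 20.4 51.4 n 344 along min/max/mid [30.56 43.09 36.83 36.77]
[[21.0, 35.4, 38.6], [23.0, 33.2, 40.7], [25.0, 31.0, 41.7], [27.0, 31.0, 42.7], [29.0, 30.9, 42.6], [31.0, 30.8, 42.5], [33.0, 30.8, 42.4], [35.0, 30.7, 42.3], [37.0, 30.7, 42.2], [39.0, 30.6, 42.2], [41.0, 30.6, 43.1], [43.0, 31.5, 43.1], [45.0, 31.4, 43.0], [47.0, 31.4, 42.9], [49.0, 31.3, 42.8], [51.0, 31.3, 42.7]]
grip top along 25.7 46.4 mid 36.03 perp -13.5 13.6 mean 36.02 xy [443.8  90.7] ztop 0.055
ptr target xy on track axis [443.8  91.7]
```

View pics/w23.png

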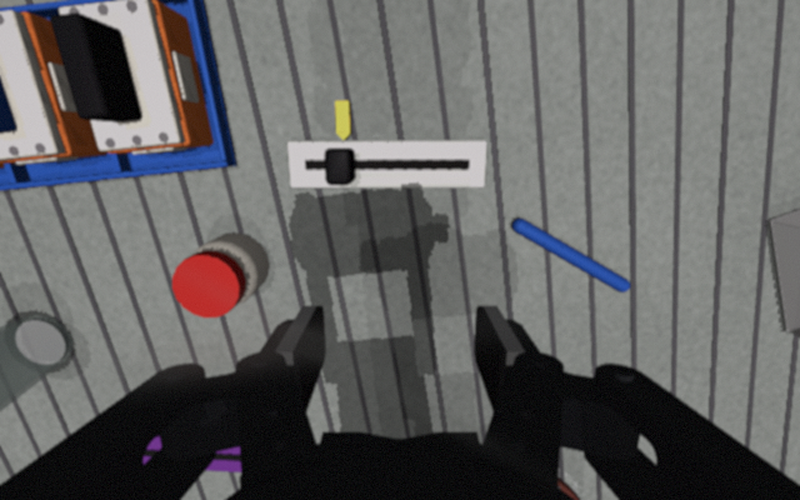

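Run:
```python
from h import *
print(state()['time'])
im,d,W=rects('top',near=(.53,0.32),r=.18,zlo=.075,zhi=.11); save('t6.png',im,1.25)
ims,ds=cams.grab_frame('side'); Ws=cloud('side',ds); save('s4.png',ims,1.25)
a=np.radians(-3.2); ex=np.array([np.cos(a),np.sin(a)]); ey=np.array([-ex[1],ex[0]])
for name,c in dict(green=(.541,.4136),blue=(.5375,.322),black=(.531,.2305)).items():
    rel=Ws[...,:2]-np.array(c); X=rel@ex*1000; Y=rel@ey*1000; Z=Ws[...,2]
    m=(Z>.028)&(Z<.05)&(np.abs(Y)<15)&(X<-30)&(X>-80)
    m2=(Z>.028)&(Z<.05)&(np.abs(Y)>20)&(np.abs(Y)<32)&(X<-30)&(X>-80)
    print(name,'end clip X',np.round(np.percentile(X[m],[5,20,50]),1),m.sum(),'body',np.round(np.percentile(X[m2],[5,20,50]),1) if m2.sum() else None,m2.sum())
    for n,WW in (('top',W),):
        rel=WW[...,:2]-np.array(c); X=rel@ex*1000; Y=rel@ey*1000; Z=WW[...,2]; m=(Z>.05)&(Z<.068)&(np.abs(X)<60)&(np.abs(Y)<45); print('  lid',m.sum(),np.round([X[m].min(),X[m].max(),Y[m].min(),Y[m].max()],1),'z',np.round(np.percentile(Z[m],[5,50,95]),4))
for n in ('top',):
  for t in ('reagent','jar'):
    print(t,[(round(r['score'],2),np.round(r['at'],3)) for r in nets.landmark_of(n,t)[:1]])
```

```text
47.95
top npx 255 c 541.0 413.4 L,S 60.0 21.7 ang -4.8 z [0.079 0.099 0.103] rgb [ 34 103  54]
top npx 238 c 536.9 322.0 L,S 58.8 21.6 ang -3.0 z [0.079 0.099 0.104] rgb [ 34  70 138]
top npx 214 c 530.2 229.7 L,S 58.4 21.0 ang -2.4 z [0.083 0.1   0.104] rgb [36 37 39]
green end clip X [-55.  -54.2 -52. ] 61 body [-53.2 -52.3 -50.7] 38
  lid 588 [-49.7  48.8 -33.   32.4] z [0.0535 0.0606 0.0641]
blue end clip X [-54.4 -53.7 -52.4] 53 body [-53.5 -52.4 -51.2] 34
  lid 609 [-51.2  49.4 -33.1  31.6] z [0.0532 0.0602 0.0636]
black end clip X [-55.6 -53.5 -52.4] 46 body [-53.1 -51.9 -51.1] 33
  lid 612 [-49.   47.9 -33.5  30.7] z [0.056  0.0602 0.0637]
reagent [(0.84, array([0.752, 0.191, 0.004]))]
jar [(0.6, array([0.371, 0.209, 0.002]))]
```

View pics/t6.png

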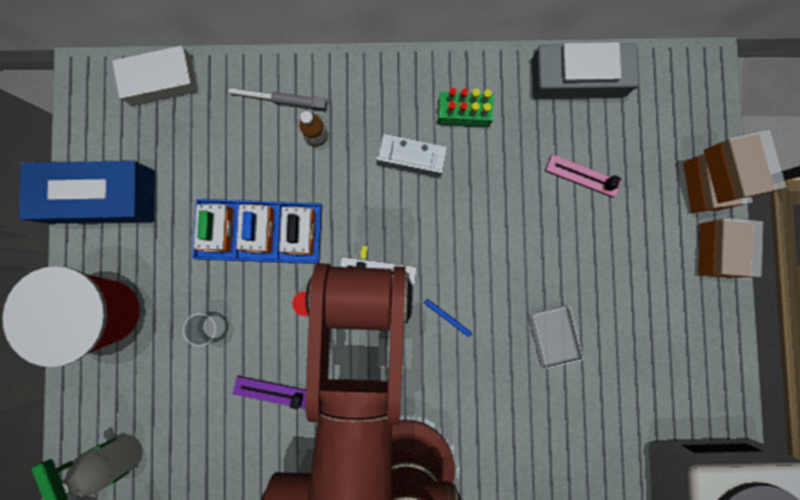

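View pics/s4.png

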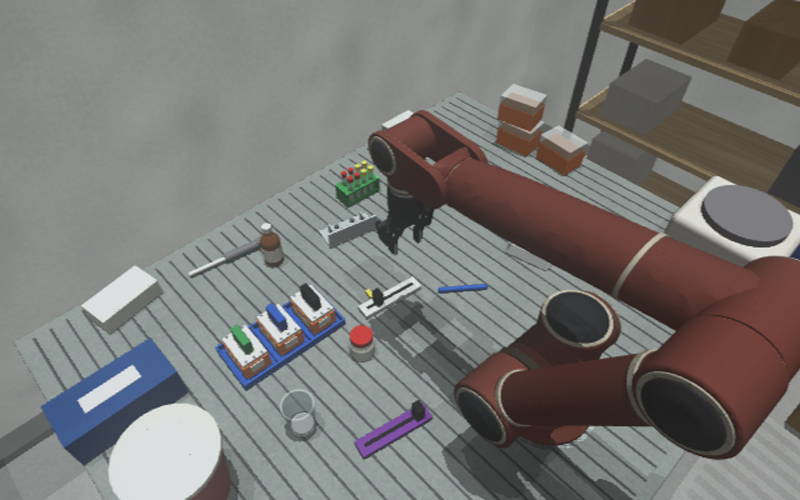

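All three racks are seated with end clips standing out about 2 mm. The bottle and jar read where they did at the start, and the robot is clear of everything.

Run:
```python
from h import *
print(workorder.job_done(), state()['time'])
```

```text
the job is handed in; nothing more can be done
the job is handed in; nothing more can be done
```

The job is done and handed in at about 48 s, well under the 210 s limit. I took the green, blue and black racks one at a time and pressed all three clips of each home at the bracket. Green stands upright in bay 3, blue in bay 2 and black in bay 1. I then slid the timer grip to the yellow pointer.

**Clips:** every press ended in a clear force rise to 9–15 N, at the position expected for a fully home clip. The side and tail clips measured about 2 mm proud (12 mm or more before pressing) in the wrist camera. The end clips measured about 2 mm proud from the coarser side camera.

**Racks:** the last top view shows all three upright, with lids at 60 mm and handle tops at about 100 mm, as they should be on the tray floor.

**Timer:** after release, the grip's middle measured 36.0 mm along the track against 36.8 mm for the pointer. That 0.8 mm difference is within the measuring error, so I left it.

**Bottle and jar:** both are where they started, within 4 mm.

I noticed no knocked rack and no slackened grip, and no check failed.

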